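# Put the pressing table in order

## Task

Tidy the presser's tools into their own holders: the steam iron flat on its iron-shaped rest with its point the same way as the rest's, the wooden clapper lying in the wooden tray, and each of the two bottles upright in the steel cup of its own size (the small bottle has been left in the large bottle's cup, so it has to move to the small cup). Put each thing fully home, set it down gently rather than dropping it, and leave the button jar and the pin tin where they stand.

Things in the scene. Friction and masses are not known exactly. Their poses are not given: they have to be found in the camera images.
- iron: Cordless steam iron, loose, 0.68-0.9 kg, flat on its steel sole: 185 mm long, 92 wide at the blunt heel, tapering to a point; white body 55 high; black handle bar along x, 125 long, 28 wide (y), from 99 to 125 above the sole, open beneath. Origin: on the sole's underside, below the handle, near the centre of mass; x to the point (105 ahead), z up. Grip the bar across y above the origin.
- iron_rest: Fixed dark silicone rest in the outline of the sole, grey ribs, 213 mm long, 120 wide: floor 4 thick, lip 5 wide all round with its top 10 above the table, leaving the sole about 9 free on every side. Origin: on the table where the iron's origin belongs; x to the rest's point, z up. When home the iron stands flat inside the lip, its origin 4 above this one.
- clapper: Tailor's clapper, loose, 0.3-0.5 kg: plain hardwood block 180 mm long (x), 58 wide (y), 48 high, with a dark finger groove along each side (4 deep, 12 to 26 above the underside); above the groove the sides are flat, 58 apart. Origin: centre of the underside; z up. Either end may lead.
- clapper_tray: Fixed shallow wooden tray, 214 mm long (x), 92 wide (y) outside, 200 by 78 inside, floor 5 thick, walls 7 thick, their top 17 above the table. Origin: centre of the underside, on the table; z up. When home the clapper lies along it on its floor, origin 5 above this one.
- large_bottle: Trigger spray bottle, loose, closed, 0.24-0.5 kg, 179 mm high: white round body 72 across to 98 high, narrowing to a black collar 33 across, top at 142; black sprayer head 26 wide (y), from 143 to 179 high, from 27 behind to 39 ahead of the axis, nozzle to 51 ahead (+x), trigger under it. Origin: centre of the underside; z up. Grip the head across y.
- large_cup: Fixed round steel cup for the large bottle, 98 mm across outside (flange 112), 92 inside, floor 4 thick, rim 40 above the table. Origin: centre of the underside, on the table; z up. At the start the small bottle stands in it. When home the large bottle's origin is 4 above this one.
- small_bottle: Small round white bottle, loose, closed, 0.1-0.18 kg, 134 mm high: straight body 44 across to 96 high, shoulder to 108, black cap 28 across from 106 to 134 high. Origin: centre of the underside; z up. Starts upright on the floor of the large cup, up to 17 off its centre.
- small_cup: Fixed round steel cup for the small bottle, 68 mm across outside (flange 82), 62 inside, floor 4 thick, rim 40 above the table; empty at the start. Origin: centre of the underside, on the table; z up. When home the small bottle's origin is 4 above this one.
- button_jar: Bystander: glass jar of buttons with a steel lid, 66 mm in diameter, 84 high, loose. Origin: centre of the underside. To be left alone.
- pin_tin: Bystander: low round metal pin tin, 76 mm in diameter, 29 high, loose. Origin: centre of the underside. To be left alone.
There are look-alikes about, which are no part of the job. Leave any purple look-alike of the clapper alone.

How it is judged:
At the end, for the whole second after the job is handed in: Iron flat on the floor of its rest (within 16 mm, 0.25 rad, same way), clapper flat on the floor of the tray (16 mm, 0.25 rad), large bottle upright on the floor of the large cup (14 mm), small bottle in the small cup (13 mm), all at rest (horizontal distance between iron and iron_rest below 0.016 m and z of iron in the frame of iron_rest between 0 and 0.006 m and angle between iron's own z axis and vertical below 0.025 rad and linear speed of each of iron, clapper, large_bottle, small_bottle below 0.02 m/s and angular speed of each of iron, clapper, large_bottle, small_bottle below 0.15 rad/s and angle between the x axis of iron and the x axis of iron_rest, either way round below 0.25 rad and horizontal distance between clapper and clapper_tray below 0.016 m and z of clapper in the frame of clapper_tray between 0 and 0.0075 m and angle between clapper's own z axis and vertical below 0.03 rad and angle between the x axis of clapper and the x axis of clapper_tray, either way round below 0.25 rad and horizontal distance between large_bottle and large_cup below 0.014 m and z of large_bottle in the frame of large_cup between 0 and 0.007 m and angle between each of large_bottle, small_bottle's own z axis and vertical below 0.08 rad and horizontal distance between small_bottle and small_cup below 0.013 m and z of small_bottle in the frame of small_cup between 0 and 0.007 m); the robot touches nothing.
It fails at once if the iron, the clapper or a bottle is dropped: it moves faster than 0.7 m/s with no finger on it (a fall of about 25 mm) ((linear speed of iron above 0.7 m/s and contact force between the fingers and iron below 0.05 N) or (linear speed of clapper above 0.7 m/s and contact force between the fingers and clapper below 0.05 N) or (linear speed of large_bottle above 0.7 m/s and contact force between the fingers and large_bottle below 0.05 N) or (linear speed of small_bottle above 0.7 m/s and contact force between the fingers and small_bottle below 0.05 N)).
It fails at once if the button jar or the pin tin is pushed more than 25 mm or tipped over (distance of any of button_jar, pin_tin from where it was at the start of the episode above 0.025 m or angle between any of button_jar, pin_tin's own z axis and vertical above 0.5 rad).
It also fails if it takes over 120 s, if anything falls off the work surface, if the arm or the gripper's body presses on something with over 40 N, if the wrist force passes 120 N, or if a joint passes its speed limit or range.

## Robot

A 7-joint arm with a two-finger parallel gripper is mounted at the origin on the work surface. World frame = base frame: x ahead of the robot, y to its left, z up, the work surface at z = 0. Lengths are in m, angles in rad, forces in N, time in s.
With the tool pointing down it reaches from about 0.4 to 0.85 m from the base axis. Payload 4.5 kg.
Tool frame: the origin (TCP) lies midway between the tips of the shut fingers; the grasp point (between the pads) lies 19 mm behind it (r.grip_point_offset is the distance from the TCP to the grasp point, in m); z points along the fingers, y is the line along which they close (so a half turn about z gives the same grasp; the last joint's range is limited). The gripper opens to 88 mm and grips with 3 to 60 N. Pads are 18 mm wide; open, the fingers measure 123 mm over their backs; the gripper's body (75 mm by 187 mm) begins 45 mm behind the grasp point.
Start: joints at [-1.121, 0.689, -0.195, 1.565, 0.157, 0.902, -0.215], TCP at [0.252, 0.572, 0.239] pointing down, gripper open.
Joint ranges: [-3.01, 3.01], [-0.46, 2.08], [-1.47, 1.51], [0.13, 2.56], [-1, 4.14], [0.04, 2.09], [-2.66, 2.66]. Speed limits (rad/s): [2.57, 2.57, 3.14, 3.14, 3.14, 3.14, 3.14].

## Interface

Orientations are given as a unit quaternion [x, y, z, w].
In Python, from plant import r, optics gives the robot as it stands.
- The arm moves only by the shell command python3 -m pendant 'ROWS' [OPENING] [FORCE]. ROWS is JSON, a list of rows, each a list of 6 numbers: the shift along the tool's x, y, z as a fraction of full scale, then the turn, a rotation vector about the tool's x, y, z as a fraction of full scale. A call has 1 to 5 rows; each row shifts and turns the commanded pose from where the row before left it, along the tool's axes as they then stand; what a row does not reach is not made up. Full scale, the value 1, is 0.025 m for a shift and pi rad for a turn. A row lasts 1/12 s, in which the tool goes at most 41.7 mm and 7.16 degrees, less where a joint would pass 70% of its speed; a pose out of reach is approached as far as the arm can. A call with a number of a shift or a turn outside -1 to 1 is refused whole. A call with a gripper value outside its range is refused whole. OPENING is the opening, from -1 (shut) to 1 (fully open), set as the call begins (- or left out, the last holds). The fingers move at their own pace and stop on an object; FORCE is the grip in N (left out, the last holds). Time passes only in rows, so rows that do not move let the fingers close. It gives the time, the measured TCP pose, the force, the opening and the grip force at its end, in the units of the state.
- r.get_state(): the state, without advancing time (a new reading comes with each control period).
- optics.snapshot(name): name is "scene" or "top" or "wrist"; returns (picture, depth): 400x640x3 uint8, blue, green, red; 400x640 float32, m along the optical axis (not along the pixel's ray), 0 where there is no reading.
- optics.calibration(name): a dict with "vfov" (degrees; the focal length in pixels is half the picture's height over the tangent of half this angle, whatever the lens; pixels are square), "cx", "cy" (the principal point, pixels), "k1" (the pictures are not rectified: a ray, as slopes to the right and down, at radius r is drawn at 1 + k1 r^2 times it, then the intrinsics apply), "cam_to_world" (4x4, takes a point from camera to world coordinates); the wrist camera has in their place "tool_from_camera" (4x4, takes a point from camera to tool coordinates, whose origin is the TCP and whose axes are the flange's). Camera axes: x right, y up, looking along -z (the intrinsics and any distortion apply to the point x, -y, -z); pixel columns grow to the right and rows downward; lengths in m; the calibration is good to about 2 mm. A picture is of the moment at which its call begins: read the wrist's pose just before it. calibration takes no time and is no camera call.
- r.finish_job(): hands the job in; it is judged then, once.
The state is a dict: "clock": time; "q": joint angles; "qd": joint speeds; "joint_torque": joint torques, N m; "tool_pos": TCP position; "eef_rot": TCP orientation; "contact_force": force on the tool from outside, world axes, zero at the start; "moment": the same for the moment, N m; "opening": opening from 0.0 (shut) to 1.0 (fully open); "finger_force": force on a finger pad.
Only numpy, scipy, OpenCV 4.12 (cv2) and the standard library are available. Lean on these libraries where they do the work, as an engineer would, in place of code of your own. Each camera call takes 0.05 s, during which the arm holds its last target. There are 200 camera calls.

## Working session

There is one attempt and no reset: what is moved stays moved. The work goes in short steps, Python scripts to look and compute and a shell command to move; the robot and the scene stay as the last step left them, time stands still between calls to the robot, and variables do not carry over. Pictures are saved under pics/ and viewed, at most 14 in all, crops included, and the job is handed in when it is done.

```bash
ls; mkdir -p pics; python3 - <<'E'
from plant import r, optics
import cv2,numpy as np
for n in ("scene","top"):
    im,d=optics.snapshot(n); cv2.imwrite(f"pics/{n}0.png",im); np.save(f"pics/{n}0.npy",d); 
    c=optics.calibration(n); print(n,c["vfov"],c["cx"],c["cy"],c["k1"],np.round(c["cam_to_world"],3).tolist(),(d>0).mean())
print(optics.calibration("wrist"))
print(r.get_state())
E
```

```text
pics
scene 54.94246157770812 318.18960781673724 197.47600714212533 -0.044311017344278766 [[0.431, -0.662, 0.613, 1.024], [0.902, 0.313, -0.296, -0.27], [0.004, 0.681, 0.732, 0.758], [0.0, 0.0, 0.0, 1.0]] 0.99613671875
top 47.53704294793472 322.54185601544424 189.99962672622442 -0.10816541840713971 [[-0.005, 0.981, -0.194, 0.124], [-1.0, -0.008, -0.014, -0.004], [-0.015, 0.194, 0.981, 1.53], [0.0, 0.0, 0.0, 1.0]] 0.99586328125
{'vfov': 64.97541567017518, 'cx': 320.0654535979034, 'cy': 200.4797907642804, 'k1': -0.017468611733749168, 'tool_from_camera': array([[ 7.01068750e-04,  9.46278725e-01,  3.23351330e-01,
         8.43703943e-02],
       [ 9.99999727e-01, -7.38906221e-04, -5.74397539e-06,
         2.12596438e-04],
       [ 2.33490907e-04,  3.23351246e-01, -9.46278985e-01,
        -1.44596281e-01],
       [ 0.00000000e+00,  0.00000000e+00,  0.00000000e+00,
         1.00000000e+00]])}
{'clock': 0.1, 'q': array([-1.12119584,  0.68990302, -0.19451397,  1.56623558,  0.15733388,
        0.90248635, -0.21509362]), 'qd': array([ 1.39607789e-04, -3.93504608e-03, -9.92486148e-04, -3.49160587e-03,
        1.13486410e-04, -3.21877395e-03, -6.09435257e-05]), 'joint_torque': array([-3.35092664e-03, -5.28498173e+01, -1.27163831e+00, -1.53838885e+01,
       -5.25186025e-02,  1.90121318e-03,  4.45481339e-05]), 'tool_pos': array([0.25227464, 0.57121002, 0.23798945]), 'eef_rot': array([ 2.06357583e-01,  9.78476304e-01, -8.13586165e-04, -9.62787906e-05]), 'contact_force': array([ 0.04274987, -0.68892468, -0.46914814]), 'moment': array([-0.00489023, -0.02244982, -0.02003077]), 'finger_force': 0.0, 'opening': 1.0042971684484445}
```

View pics/top0.png

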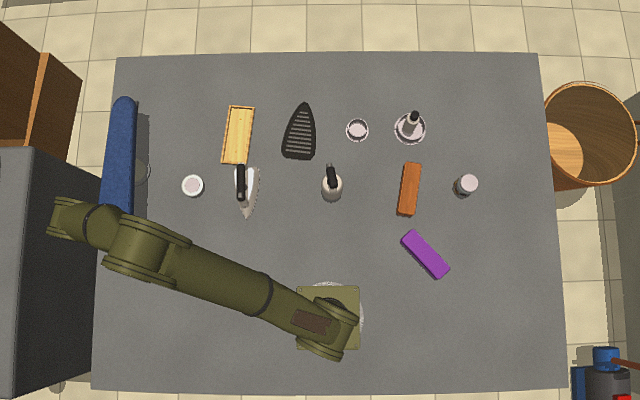

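View pics/scene0.png

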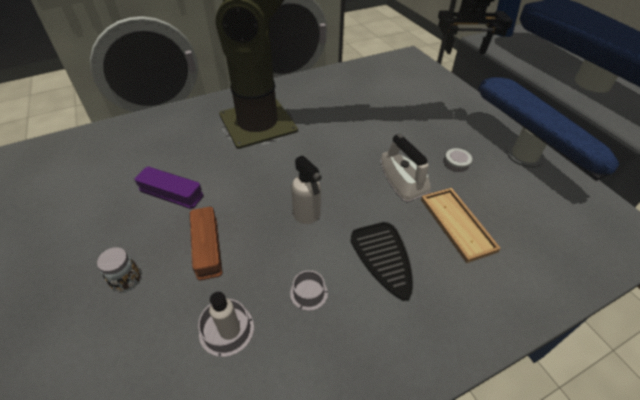

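The top view shows the iron at (245,188) with its point down, towards the robot. The rest is at (299,131) with its point up, the tray at (238,135), the large bottle at (332,182), the small cup at (357,130), and the large cup holding the small bottle at (410,125).

Possible mix-ups:
- **Clapper:** the brown block at (409,189), not the purple block at (425,254) or the pale tray at (238,135).
- **Small bottle:** the black-capped one at (412,118), not the jar at (466,184).
- **Small cup:** (357,130), not the pin tin at (192,185).

Next I'll measure and check these choices in one close crop.

```bash
cat > h.py <<'E'
import numpy as np, cv2
from scipy.spatial.transform import Rotation as R
def cal(optics,name,st=None):
    c=dict(optics.calibration(name)); c["f"]=200/np.tan(np.radians(c["vfov"]/2))
    if name=="wrist":
        T=np.eye(4);T[:3,:3]=R.from_quat(st["eef_rot"]).as_matrix();T[:3,3]=st["tool_pos"]
        c["cam_to_world"]=T@c["tool_from_camera"]
    return c
def slopes(c,uv):
    K=np.array([[c["f"],0,c["cx"]],[0,c["f"],c["cy"]],[0,0,1.]])
    return cv2.undistortPoints(np.float64(uv).reshape(-1,1,2),K,np.array([c["k1"],0,0,0.])).reshape(-1,2)
def rays(c,uv):
    s=slopes(c,uv); M=np.array(c["cam_to_world"])
    return M[:3,3],np.c_[s[:,0],-s[:,1],-np.ones(len(s))]@M[:3,:3].T
def plane(c,uv,z):
    o,d=rays(c,uv); return o+d*((z-o[2])/d[:,2])[:,None]
def tri(c1,p1,c2,p2):
    o1,d1=rays(c1,[p1]);o2,d2=rays(c2,[p2]);d1=d1[0];d2=d2[0]
    t=np.linalg.lstsq(np.c_[d1,-d2],o2-o1,rcond=None)[0]
    a=o1+t[0]*d1;b=o2+t[1]*d2
    return (a+b)/2,np.linalg.norm(a-b)
def cloud(c,d):
    v,u=np.mgrid[0:400,0:640]; o,dr=rays(c,np.c_[u.ravel(),v.ravel()])
    P=o+dr*d.ravel()[:,None]; P[d.ravel()<=0]=np.nan
    return P.reshape(400,640,3)
def world2px(c,P):
    M=np.linalg.inv(c["cam_to_world"]);p=(M[:3,:3]@np.array(P)+M[:3,3]);s=np.array([p[0],-p[1]])/-p[2]
    return s*(1+c["k1"]*(s@s))*c["f"]+[c["cx"],c["cy"]]
E
python3 - <<'E'
from plant import r, optics
from h import *
t=cv2.imread("pics/top0.png");s=cv2.imread("pics/scene0.png")
a=cv2.resize(t[90:235,170:490],(800,362),interpolation=cv2.INTER_CUBIC)
b=cv2.resize(s[130:215,280:480],(560,238),interpolation=cv2.INTER_CUBIC)
o=np.zeros((600,800,3),np.uint8);o[:362]=a;o[362:,:560]=b;cv2.imwrite("pics/crop0.png",o)
ct=cal(optics,"top");cs=cal(optics,"scene")
Pt=cloud(ct,np.load("pics/top0.npy"))
Ps=cloud(cs,np.load("pics/scene0.npy"))
print("table z top/scene",np.nanmedian(Pt[290:300,450:500,2]),np.nanmedian(Ps[300:310,450:480,2]),np.nanstd(Pt[290:300,450:500,2]))
for n,p in dict(iron=(241,182),lb=(332,172),sb=(413,117),clap=(409,189),jar=(468,183),tin=(192,185),rest=(299,140),tray=(238,135),scup=(357,130)).items():
    print(n,Pt[p[1],p[0]].round(3))
# colour + height segmentation on the top picture
hsv=cv2.cvtColor(t,cv2.COLOR_BGR2HSV)
for n,lo,hi,box,z in [("clap",(5,120,60),(18,255,255),(390,150,430,225),.048),("tray",(14,60,120),(30,255,255),(215,100,260,170),.017),("rest",(0,0,0),(180,255,60),(270,95,325,165),.01)]:
    m=np.zeros(t.shape[:2],np.uint8);x0,y0,x1,y1=box;m[y0:y1,x0:x1]=cv2.inRange(hsv,lo,hi)[y0:y1,x0:x1]
    m=cv2.morphologyEx(m,cv2.MORPH_CLOSE,np.ones((5,5)))
    k=max(cv2.findContours(m,0,2)[0],key=cv2.contourArea)
    w=plane(ct,k.reshape(-1,2),z)[:,:2]
    rc=cv2.minAreaRect((w*1000).astype(np.float32)); print(n,np.round(rc[0],0),np.round(rc[1],0),round(rc[2],1))
E
```

```text
table z top/scene -0.0009437079344174482 0.0012652549820508785 0.003379961794969057
iron [0.43  0.275 0.122]
lb [ 0.447 -0.015  0.179]
sb [ 0.637 -0.279  0.141]
clap [ 0.417 -0.271  0.051]
jar [ 0.428 -0.46   0.087]
tin [0.441 0.463 0.031]
rest [0.606 0.099 0.002]
tray [0.627 0.315 0.002]
scup [ 0.639 -0.105  0.006]
clap [ 420. -270.] [ 61. 184.] 79.4
tray [626. 316.] [ 95. 215.] 83.8
rest [640.  91.] [117. 211.] 80.8
```

View pics/crop0.png

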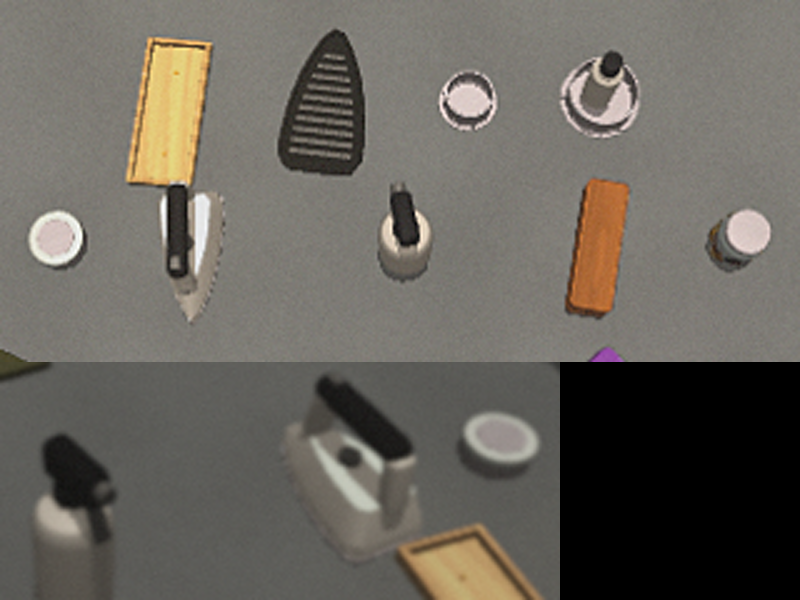

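The crop confirms the choices: the iron with its black bar pointing at the robot, a plain brown clapper, and the rest pointing away. Now I'll triangulate from the two views.

```bash
python3 - <<'E'
from plant import r, optics
from h import *
im=dict(top=cv2.imread("pics/top0.png"),scene=cv2.imread("pics/scene0.png"))
c={n:cal(optics,n) for n in im}
def comp(n,box,f):
    x0,y0,x1,y1=box;m=f(im[n][y0:y1,x0:x1].astype(int)).astype(np.uint8)
    m=cv2.morphologyEx(m,cv2.MORPH_CLOSE,np.ones((3,3),np.uint8))
    k=max(cv2.findContours(m,0,1)[0],key=cv2.contourArea).reshape(-1,2)+[x0,y0]
    return k
blk=lambda a:a.max(2)<55
brt=lambda a:a.min(2)>128
brown=lambda a:(a[...,2]-a[...,0]>50)
tanw=lambda a:(a[...,2]-a[...,0]>35)
dark=lambda a:a.max(2)<70
B=dict(iron_bar=((230,160,256,206),(386,132,430,166),blk),sb_cap=((405,108,422,126),(206,290,232,310),blk),lb_head=((320,160,345,190),(290,152,324,188),blk),
 scup=((340,112,374,146),(286,264,334,312),brt),lcup=((388,106,430,150),(192,294,258,358),brt),clap=((390,155,428,222),(180,200,228,284),brown),tray=((215,98,260,170),(416,182,504,264),tanw),rest=((270,95,325,165),(344,216,418,304),dark))
for n,(bt,bs,f) in B.items():
    k=[comp("top",bt,f),comp("scene",bs,f)]
    def cen(q):
        h=cv2.convexHull(q.astype(np.int32)); 
        if n in("scup","lcup"): return np.array(cv2.fitEllipse(h)[0])
        M=cv2.moments(h);return np.array([M["m10"],M["m01"]])/M["m00"]
    e=[cen(q) for q in k];P,g=tri(c["top"],e[0],c["scene"],e[1])
    w=plane(c["top"],k[0],P[2])[:,:2]; rc=cv2.minAreaRect((w*1000).astype(np.float32))
    hm=cv2.moments(cv2.convexHull((w*1000).astype(np.float32)));a=.5*np.degrees(np.arctan2(2*hm["mu11"],hm["mu20"]-hm["mu02"]))
    print(n,e[0].round(1),e[1].round(1),"P",P.round(4),"gap",round(g,4),"rect",np.round(rc[0]),np.round(rc[1]),round(rc[2],1),"axis",round(a,1))
    if n=="rest":
        for z,cc,q in((.01,"top",k[0]),(.01,"scene",k[1])):
            w=plane(c[cc],q,z)[:,:2]*1000;hm=cv2.moments(cv2.convexHull(w.astype(np.float32)));a=.5*np.arctan2(2*hm["mu11"],hm["mu20"]-hm["mu02"])
            u=np.array([np.cos(a),np.sin(a)]);v=np.array([-u[1],u[0]]);s=w@u;t=w@v
            print("  ",cc,"axis",np.degrees(a).round(1),"len",np.ptp(s),"wid",np.ptp(t),"origin",(u*(s.min()+s.max()-25)/2+v*(t.min()+t.max())/2).round(1))
k=comp("top",(230,160,266,222),lambda a:a.min(2)>125)
print("iron tip",plane(c["top"],[k[k[:,1].argmax()]],.003).round(3),"of px",k[k[:,1].argmax()])
E
```

```text
iron_bar [240.8 182.1] [409.5 150.2] P [0.4322 0.2785 0.1109] gap 0.0002 rect [433. 278.] [119.  26.] 1.9 axis 2.4
sb_cap [414.1 115.5] [218.  300.7] P [ 0.6471 -0.2866  0.126 ] gap 0.0021 rect [ 647. -286.] [23. 34.] 62.3 axis -26.5
lb_head [331.2 177.2] [307.4 171.7] P [ 0.4357 -0.0132  0.1542] gap 0.0017 rect [436. -11.] [68. 29.] 10.4 axis 12.0
scup [356.7 129.8] [308.1 288.9] P [ 0.6365 -0.105   0.0145] gap 0.0023 rect [ 638. -104.] [85. 81.] 24.6 axis -11.0
lcup [409.9 128.6] [216.9 335.4] P [ 0.646  -0.3048 -0.0053] gap 0.0205 rect [ 648. -295.] [114. 117.] 87.7 axis -39.8
clap [408.8 188.4] [203.3 238.1] P [ 0.422  -0.2755  0.0358] gap 0.0041 rect [ 423. -273.] [ 62. 186.] 79.0 axis -12.1
tray [237.1 134.5] [460.7 223.7] P [0.629  0.3198 0.0041] gap 0.0033 rect [630. 318.] [ 97. 218.] 83.7 axis -6.6
rest [299.8 134.6] [384.6 257.2] P [ 0.6275  0.0966 -0.0046] gap 0.0001 rect [644. 102.] [120. 212.] 89.4 axis -7.4
   top axis -7.4 len 211.4817911156665 wid 118.84506880562252 origin [627.5  95.2]
   scene axis -8.5 len 216.59268164793502 wid 123.50969362753305 origin [630.2  90.5]
iron tip [[0.33  0.282 0.003]] of px [245 218]
```

```bash
cat > go.py <<'E'
# usage: go.py x y z yaw_deg(tool x)  -> total shift (tool units at the present yaw) and turn
import sys; from plant import r; from h import *
s=r.get_state();M=R.from_quat(s["eef_rot"]).as_matrix();g=list(map(float,sys.argv[1:5]))
d=M.T@(np.array(g[:3])-s["tool_pos"])/.025
yaw=np.degrees(np.arctan2(M[1,0],M[0,0]));dy=(g[3]-yaw+180)%360-180
a=np.radians(g[3]);D=np.array([[np.cos(a),np.sin(a),0],[np.sin(a),-np.cos(a),0],[0,0,-1]])
d2=D.T@(np.array(g[:3])-s["tool_pos"])/.025
print("t",round(s["clock"],2),"pos",s["tool_pos"].round(4),"yaw",round(yaw,1),"tilt",np.degrees(np.arccos(-M[2,2])).round(2),"q7",s["q"][6].round(2),"open",round(s["opening"],3),"F",s["contact_force"].round(1),"ff",round(s["finger_force"],1))
print(" shift before turn",d.round(2),"| after turn",d2.round(2),"| full turn rotvec",(R.from_matrix(M.T@D).as_rotvec()/np.pi).round(4), "turn z",round(-dy/180,4))
E
python3 -m pendant '[[-0.75,-0.52,-0.16,0,0,0],[-0.75,-0.52,-0.16,0,0,0],[-0.75,-0.52,-0.16,0,0,0],[-0.75,-0.52,-0.16,0,0,0],[-0.75,-0.52,-0.16,0,0,0]]' 1 && python3 -m pendant '[[-0.75,-0.52,-0.16,0,0,0],[-0.75,-0.52,-0.16,0,0,0],[-0.75,-0.52,-0.16,0,0,0],[-0.75,-0.52,-0.16,0,0,0],[-0.75,-0.52,-0.16,0,0,0]]' && python3 -m pendant '[[-0.75,-0.52,-0.16,0,0,0],[-0.75,-0.52,-0.16,0,0,0],[-0.75,-0.52,-0.16,0,0,0],[-0.75,-0.52,-0.16,0,0,0],[-0.75,-0.52,-0.16,0,0,0]]' && python3 -m pendant '[[0,0,0,0,0,-0.036],[0,0,0,0,0,-0.036],[0,0,0,0,0,-0.036],[0,0,0,0,0,-0.036],[0,0,0,0,0,0]]'; python3 go.py .4325 .2785 .3 182.4
```

```text
clock: 0.52
tool_pos: [0.3122, 0.4732, 0.2585]
eef_rot: [0.206, 0.978, -0.0, -0.0]
contact_force: [0.5, 0.3, 0.9]
opening: 0.998
finger_force: 0.0
clock: 0.93
tool_pos: [0.3718, 0.3758, 0.2786]
eef_rot: [0.206, 0.978, -0.0, -0.0]
contact_force: [0.6, 0.1, 1.1]
opening: 1.003
finger_force: 0.0
clock: 1.35
tool_pos: [0.4312, 0.2785, 0.2987]
eef_rot: [0.206, 0.978, -0.0, -0.0]
contact_force: [-0.1, 0.3, 0.4]
opening: 1.0
finger_force: 0.0
clock: 1.77
tool_pos: [0.4308, 0.2794, 0.2984]
eef_rot: [-0.02, 1.0, -0.0, -0.0]
contact_force: [0.3, 0.0, 0.3]
opening: 0.997
finger_force: 0.0
t 1.77 pos [0.4308 0.2794 0.2984] yaw -177.8 tilt 0.05 q7 0.72 open 0.997 F [0.3 0.  0.3] ff 0.0
 shift before turn [-0.07 -0.04 -0.07] | after turn [-0.07 -0.04 -0.07] | full turn rotvec [-0.0001 -0.0003 -0.0009] turn z -0.0009
```

```bash
python3 - <<'E'
from plant import r, optics
from h import *
st=r.get_state();im,d=optics.snapshot("wrist");cv2.imwrite("pics/w1.png",im)
c=cal(optics,"wrist",st);np.savez("pics/w1.npz",d=d,pos=st["tool_pos"],q=st["eef_rot"])
P=cloud(c,d);print("table",np.nanmedian(P[::4,::4,2]))
def blob(m):
    k=max(cv2.findContours(m,0,1)[0],key=cv2.contourArea);return k.reshape(-1,2)
# bar: black and at bar height
m=((im.max(2)<70)&(P[...,2]>.10)&(P[...,2]<.14)).astype(np.uint8);k=blob(cv2.morphologyEx(m,3,np.ones((5,5))))
print("bar top z",np.nanmedian(P[...,2][m>0]))
w=plane(c,k,.125)[:,:2]*1000;print("bar",cv2.minAreaRect(w.astype(np.float32)))
# iron blob: height .5..15 mm + everything, sole outline
m=((P[...,2]>.010)&(np.abs(P[...,0]-.43)<.16)&(np.abs(P[...,1]-.28)<.08)).astype(np.uint8)*255;cv2.imwrite("pics/w1m.png",m)
E
```

```text
table -0.0006893516652820286
bar top z 0.12251091276783871
bar ((428.8992614746094, 276.8166198730469), (118.91507720947266, 25.61441421508789), 2.3017611503601074)
```

View pics/w1.png

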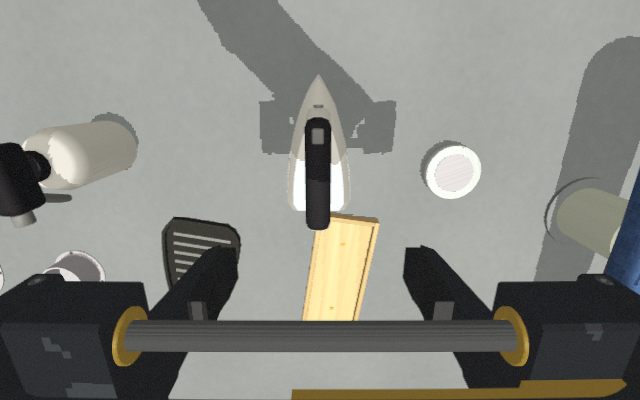

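The wrist view shows the iron tip at (318,75), its heel corners near (289,210) and (350,208), and the bar from (318,118) to (318,229). It also shows the tray near the heel and the pin tin at (454,171).

```bash
python3 - <<'E'
from plant import r, optics
from h import *
z=np.load("pics/w1.npz");st=dict(tool_pos=z["pos"],eef_rot=z["q"]);c=cal(optics,"wrist",st);P=cloud(c,z["d"]);ct=cal(optics,"top");cs=cal(optics,"scene")
print("tip,heelL,heelR",plane(c,[(318,75),(289,211),(350,209)],.003).round(4).tolist())
print("bar ends",plane(c,[(318,118),(318,229)],.122).round(4).tolist())
# bar centre height from wrist+top views
print("bar tri wrist/top",tri(c,(317.5,174),ct,(240.8,182.1)))
# tray corner heights
print("tray heel-side corners z.017",plane(c,[(331,213),(379,218)],.017).round(4).tolist(),np.nanmedian(P[230:300,330:355,2]))
print("tin",plane(c,[(454,172)],.029))
E
python3 go.py .431 .278 .098 182.4
```

```text
tip,heelL,heelR [[0.3236, 0.2725, 0.003], [0.515, 0.2362, 0.003], [0.5081, 0.3273, 0.003]]
bar ends [[0.3697, 0.275, 0.122], [0.4896, 0.2795, 0.122]]
bar tri wrist/top (array([0.42958044, 0.27686465, 0.11654274]), np.float64(0.002878887550890112))
tray heel-side corners z.017 [[0.5103, 0.2985, 0.017], [0.5153, 0.369, 0.017]] 0.003677364916992054
tin [[0.43964255 0.46142384 0.029     ]]
t 1.82 pos [0.4308 0.2795 0.2984] yaw -178.0 tilt 0.05 q7 0.71 open 1.0 F [ 1.   1.  -0.6] ff 0.0
 shift before turn [-0.01 -0.06  8.02] | after turn [-0.   -0.06  8.02] | full turn rotvec [-0.     -0.0003 -0.0024] turn z -0.0024
```

Length checks out at 188 mm and the bar top at 0.1225 m, so the iron's origin is (0.4285, 0.277) at yaw 182.5°. Descend and grip.

```bash
python3 -m pendant '[[0.05,-0.05,0.85,0,0,0],[0.04,-0.05,0.85,0,0,0],[0,0,0.85,0,0,0],[0,0,0.85,0,0,0],[0,0,0.85,0,0,0]]' 1 >/dev/null && python3 -m pendant '[[0,0,0.85,0,0,0],[0,0,0.85,0,0,0],[0,0,0.85,0,0,0],[0,0,0.85,0,0,0],[0,0,0.5,0,0,0]]' && python3 -m pendant '[[0,0,0,0,0,0],[0,0,0,0,0,0],[0,0,0,0,0,0],[0,0,0,0,0,0],[0,0,0,0,0,0]]' -1 50 && python3 -m pendant '[[0,0,0,0,0,0],[0,0,0,0,0,0],[0,0,0,0,0,0],[0,0,0,0,0,0],[0,0,0,0,0,0]]'  && python3 -m pendant '[[0,0,-0.1,0,0,0],[0,0,-0.2,0,0,0],[0,0,-0.3,0,0,0],[0,0,-0.4,0,0,0],[0,0,0,0,0,0]]'; python3 go.py .6275 .094 .15 -8
```

```text
clock: 2.65
tool_pos: [0.4281, 0.2767, 0.093]
eef_rot: [-0.017, 1.0, -0.001, -0.001]
contact_force: [-0.1, 0.2, 0.5]
opening: 0.999
finger_force: 0.0
clock: 3.07
tool_pos: [0.4294, 0.2776, 0.0959]
eef_rot: [-0.018, 1.0, 0.001, 0.001]
contact_force: [-0.4, 0.1, 0.2]
opening: 0.646
finger_force: 0.0
clock: 3.48
tool_pos: [0.4289, 0.2767, 0.095]
eef_rot: [-0.018, 1.0, -0.0, 0.0]
contact_force: [0.3, -1.1, 1.3]
opening: 0.31
finger_force: 50.0
clock: 3.9
tool_pos: [0.4295, 0.2778, 0.1217]
eef_rot: [-0.018, 1.0, 0.001, 0.001]
contact_force: [0.8, 0.9, -8.1]
opening: 0.312
finger_force: 50.0
t 3.9 pos [0.4295 0.2778 0.1217] yaw -177.9 tilt 0.15 q7 0.57 open 0.312 F [ 0.8  0.9 -8.1] ff 50.0
 shift before turn [-7.65 -7.63 -1.13] | after turn [ 8.87  6.18 -1.13] | full turn rotvec [-9.00e-04  9.00e-04 -9.44e-01] turn z -0.944
```

Iron held: the force reads 8.1 N, about 0.83 kg. Lift and make the long turn of -190° in yaw, which is +z in the tool frame and keeps joint 7 within range.

```bash
python3 -m pendant '[[0,0,-0.6,0,0,0],[0,0,-0.8,0,0,0],[0,0,-0.8,0,0,0.03],[0,0,-0.8,0,0,0.039],[0,0,-0.8,0,0,0.039]]' >/dev/null && python3 -m pendant '[[0,0,-0.5,0,0,0.039],[0,0,-0.5,0,0,0.039],[0,0,-0.5,0,0,0.039],[0,0,-0.5,0,0,0.039],[0,0,-0.5,0,0,0.039]]' >/dev/null && python3 -m pendant '[[0,0,-0.5,0,0,0.039],[0,0,-0.5,0,0,0.039],[0,0,-0.5,0,0,0.039],[0,0,-0.5,0,0,0.039],[0,0,-0.5,0,0,0.039]]' >/dev/null && python3 -m pendant '[[0,0,0,0,0,0.039],[0,0,0,0,0,0.039],[0,0,0,0,0,0.039],[0,0,0,0,0,0.039],[0,0,0,0,0,0.039]]' >/dev/null && python3 -m pendant '[[0,0,0,0,0,0.039],[0,0,0,0,0,0.039],[0,0,0,0,0,0.039],[0,0,0,0,0,0.039],[0,0,0,0,0,0.039]]' >/dev/null && python3 -m pendant '[[0,0,0,0,0,0.039],[0,0,0,0,0,0.039],[0,0,0,0,0,0.039],[0,0,0,0,0,0.02],[0,0,0,0,0,0]]'; python3 go.py .52 .107 .35 -8
```

```text
clock: 6.4
tool_pos: [0.4276, 0.2774, 0.3395]
eef_rot: [1.0, -0.021, -0.001, 0.0]
contact_force: [-0.5, 0.8, -8.3]
opening: 0.314
finger_force: 50.0
t 6.4 pos [0.4276 0.2774 0.3395] yaw -2.4 tilt 0.1 q7 -1.93 open 0.314 F [-0.5  0.8 -8.3] ff 50.0
 shift before turn [ 3.98  6.65 -0.42] | after turn [ 4.61  6.23 -0.42] | full turn rotvec [0.0001 0.0006 0.031 ] turn z 0.031
```

```bash
python3 -m pendant '[[0,0,0,0,0,0.031],[0.58,0.78,-0.05,0,0,0],[0.58,0.78,-0.05,0,0,0],[0.58,0.78,-0.05,0,0,0],[0.58,0.78,-0.05,0,0,0]]' >/dev/null && python3 -m pendant '[[0.58,0.78,-0.05,0,0,0],[0.58,0.78,-0.05,0,0,0],[0.58,0.78,-0.05,0,0,0],[0.58,0.78,-0.05,0,0,0],[0,0,0,0,0,0]]' >/dev/null; python3 go.py .629 .093 .15 -8
python3 - <<'E'
from plant import r, optics
from h import *
st=r.get_state();im,d=optics.snapshot("wrist");cv2.imwrite("pics/w2.png",im);np.savez("pics/w2.npz",d=d,pos=st["tool_pos"],q=st["eef_rot"])
E
```

```text
t 7.23 pos [0.5243 0.0999 0.3508] yaw -8.3 tilt 0.37 q7 -1.64 open 0.312 F [ 2.  -2.5 -7.9] ff 50.0
 shift before turn [ 4.14 -0.36  8.05] | after turn [ 4.18 -0.31  8.03] | full turn rotvec [ 0.0012 -0.0016 -0.0016] turn z -0.0016
```

View pics/w2.png

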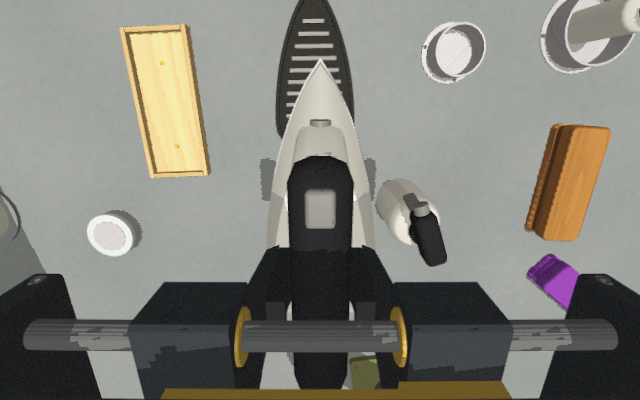

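The view shows the rest at (277–355, ~100) ahead of the iron, aligned with it. The iron tip is at (320,61), the tray corners at (121,27), (186,24), (210,176) and (150,178), and the small cup at (454,52). The large cup is near (588,25) and the clapper near (570,180).

```bash
python3 - <<'E'
from plant import r, optics
from h import *
def ld(n):
    z=np.load(f"pics/{n}.npz");return cal(optics,"wrist",dict(tool_pos=z["pos"],eef_rot=z["q"])),z,cv2.imread(f"pics/{n}.png")
c,z,im=ld("w2");tp=z["pos"]
g=im.max(2);mid=[]
for v in range(6,106,10):
    row=g[v]<75; l=np.where(row[240:320])[0].min()+240; rr=np.where(row[320:400])[0].max()+320
    a,b=plane(c,[(l,v),(rr,v)],.008);mid.append(np.r_[(a+b)[:2]/2,np.linalg.norm(a-b)*1000])
mid=np.array(mid);print(mid.round(4).tolist());f=np.polyfit(mid[:,0],mid[:,1],1);print("axis",np.degrees(np.arctan(f[0])),"y at x=.629",np.polyval(f,.629))
# edge lines along rest floor/lip
print("iron tip in tool (sole at tcp-.093)",plane(c,[(320,61)],tp[2]-.090)-tp,"expected len .105")
c1,z1,im1=ld("w1");print("rest heel corners w1",plane(c1,[(172,217),(238,225)],.01).round(4).tolist())
print("tray corners",plane(c,[(121,27),(186,24),(210,176),(150,178)],.017).round(4).tolist())
t=cv2.imread("pics/top0.png");ct=cal(optics,"top");cs=cal(optics,"scene")
k=np.argwhere(t[95:165,270:325].max(2)<70)[:,::-1]+[270,95];w=plane(ct,k,.01);print("rest x max (tip)",w[w[:,0].argmax()].round(4))
# small cup: bright inner floor & rim in wrist
hs=im[15:90,415:495].min(2)>0
for n,p in dict(flangeL=(421,50),flangeR=(486,45),flT=(456,20),flB=(447,83)).items(): print(n,plane(c,[p],.0)[0].round(3),plane(c,[p],.04)[0].round(3))
E
```

```text
[[0.7235, 0.0801, 45.014], [0.7114, 0.0813, 57.7734], [0.6992, 0.0831, 66.5891], [0.6866, 0.0843, 76.9592], [0.6741, 0.0869, 84.6879], [0.6612, 0.0882, 92.5574], [0.6481, 0.0901, 99.1328], [0.6347, 0.0914, 104.3812], [0.6212, 0.0935, 108.2647], [0.6073, 0.0948, 110.7475]]
axis -7.447621775136716 y at x=.629 0.0923055782820848
iron tip in tool (sole at tcp-.093) [[ 0.10517267 -0.01550303 -0.09      ]] expected len .105
rest heel corners w1 [[0.5285, 0.0626, 0.01], [0.5374, 0.1606, 0.01]]
tray corners [[0.7353, 0.3432, 0.017], [0.7252, 0.2539, 0.017], [0.5131, 0.2747, 0.017], [0.5238, 0.3693, 0.017]]
rest x max (tip) [0.7446 0.0849 0.01  ]
flangeL [ 0.648 -0.067  0.   ] [ 0.645 -0.054  0.04 ]
flangeR [ 0.642 -0.16   0.   ] [ 0.639 -0.14   0.04 ]
flT [ 0.68  -0.118  0.   ] [ 0.674 -0.101  0.04 ]
flB [ 0.598 -0.103  0.   ] [ 0.598 -0.088  0.04 ]
```

```bash
python3 go.py .627 .0926 .11 -7.5; python3 go.py .627 .0926 .11 -7.5|tail -1
```

```text
t 7.28 pos [0.5227 0.103  0.3503] yaw -8.2 tilt 0.11 q7 -1.64 open 0.313 F [-1.6  0.7 -8.2] ff 50.0
 shift before turn [ 4.17 -0.2   9.62] | after turn [ 4.19 -0.13  9.61] | full turn rotvec [ 0.0004 -0.0004 -0.0038] turn z -0.0038
 shift before turn [ 4.17 -0.2   9.62] | after turn [ 4.19 -0.13  9.61] | full turn rotvec [ 0.0004 -0.0004 -0.0038] turn z -0.0038
```

```bash
python3 -m pendant '[[0,0,0.2,0,0,-0.004],[0.7,-0.03,0.8,0,0,0],[0.7,-0.03,0.8,0,0,0],[0.7,-0.03,0.8,0,0,0],[0.7,-0.03,0.8,0,0,0]]' >/dev/null && python3 -m pendant '[[0.7,-0.03,0.8,0,0,0],[0.7,0,0.8,0,0,0],[0,0,0.8,0,0,0],[0,0,0.8,0,0,0],[0,0,0.5,0,0,0]]' >/dev/null && python3 -m pendant '[[0,0,0.5,0,0,0],[0,0,0.3,0,0,0],[0,0,0,0,0,0],[0,0,0,0,0,0],[0,0,0,0,0,0]]' >/dev/null; python3 go.py .627 .0926 .1 -7.5;python3 -m pendant '[[0,0,0,0,0,0],[0,0,0,0,0,0]]'>/dev/null; python3 go.py .627 .0926 .1 -7.5
python3 - <<'E'
from plant import r, optics
from h import *
st=r.get_state();im,d=optics.snapshot("scene");x=cv2.resize(im[170:320,300:500],(800,600),interpolation=cv2.INTER_CUBIC);cv2.imwrite("pics/s3.png",x)
E
```

```text
t 8.53 pos [0.6276 0.0971 0.1536] yaw -7.2 tilt 0.14 q7 -1.48 open 0.315 F [-0.  -0.3 -8.3] ff 50.0
 shift before turn [-0.    0.18  2.15] | after turn [0.   0.18 2.15] | full turn rotvec [-0.0002 -0.0007  0.0014] turn z 0.0014
t 8.7 pos [0.6273 0.0971 0.1535] yaw -7.3 tilt 0.11 q7 -1.48 open 0.312 F [-0.3  0.3 -7.7] ff 50.0
 shift before turn [0.01 0.18 2.14] | after turn [0.01 0.18 2.14] | full turn rotvec [-0.0002 -0.0006  0.0014] turn z 0.0014
```

View pics/s3.png

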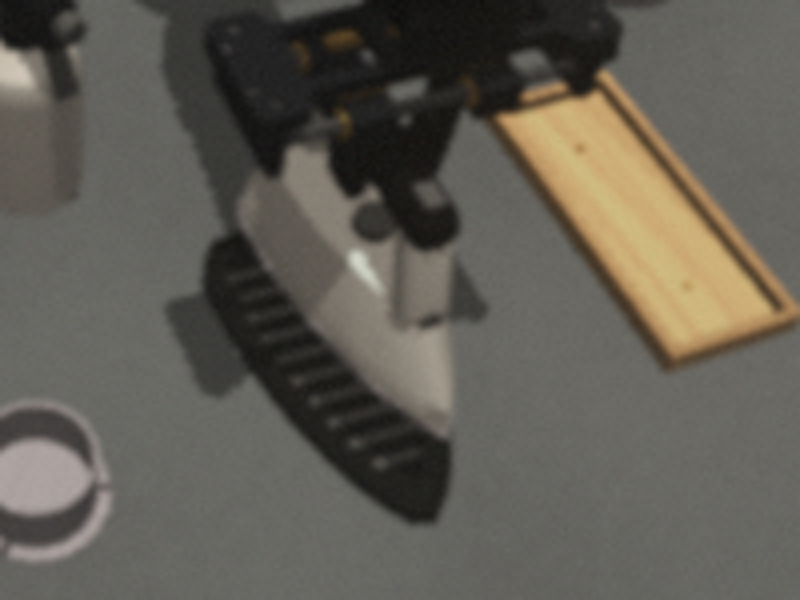

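The scene shows the iron hovering over the rest, its tip aligned and pointing the same way. Shift +0.18 in tool y and lower it.

```bash
python3 -m pendant '[[0,0.09,0.35,0,0,0.0014],[0,0.09,0.5,0,0,0],[0,0,0.5,0,0,0],[0,0,0.3,0,0,0],[0,0,0.1,0,0,0]]' >/dev/null && python3 -m pendant '[[0,0,0.06,0,0,0],[0,0,0.06,0,0,0],[0,0,0.06,0,0,0],[0,0,0,0,0,0],[0,0,0,0,0,0]]' ; python3 go.py .627 .0926 .098 -7.5; python3 -m pendant '[[0,0,0.05,0,0,0],[0,0,0.05,0,0,0],[0,0,0,0,0,0]]'; python3 -m pendant '[[0,0,0.05,0,0,0],[0,0,0,0,0,0]]'
```

```text
clock: 9.58
tool_pos: [0.6263, 0.0927, 0.1046]
eef_rot: [0.998, -0.065, 0.0, -0.0]
contact_force: [0.6, 0.1, -8.3]
opening: 0.316
finger_force: 50.0
t 9.58 pos [0.6263 0.0927 0.1046] yaw -7.5 tilt 0.04 q7 -1.44 open 0.316 F [ 0.6  0.1 -8.3] ff 50.0
 shift before turn [0.03 0.   0.26] | after turn [0.03 0.   0.26] | full turn rotvec [-0.0001 -0.0002 -0.    ] turn z -0.0
clock: 9.83
tool_pos: [0.626, 0.0927, 0.1016]
eef_rot: [0.998, -0.065, -0.0, -0.0]
contact_force: [-0.6, 0.0, -7.6]
opening: 0.313
finger_force: 50.0
clock: 10.0
tool_pos: [0.626, 0.0926, 0.1003]
eef_rot: [0.998, -0.066, -0.0, -0.0]
contact_force: [-0.7, -0.1, -8.6]
opening: 0.311
finger_force: 50.0
```

```bash
python3 -m pendant '[[0,0,0.04,0,0,0],[0,0,0,0,0,0]]'|sed -n '2p;4p'; python3 -m pendant '[[0,0,0.04,0,0,0],[0,0,0,0,0,0]]'|sed -n '2p;4p';  python3 -m pendant '[[0,0,0.04,0,0,0],[0,0,0,0,0,0]]'|sed -n '2p;4p'
```

```text
tool_pos: [0.626, 0.0926, 0.0993]
contact_force: [-0.3, 1.1, -8.5]
tool_pos: [0.626, 0.0927, 0.0991]
contact_force: [-2.3, 0.3, -0.5]
tool_pos: [0.626, 0.0927, 0.0991]
contact_force: [-3.7, -0.1, 6.7]
```

It touched at TCP z 0.0991, which matches the floor height (the lip would be 6 mm higher). Release, rise, and take one wrist picture to check.

```bash
python3 -m pendant '[[0,0,-0.02,0,0,0],[0,0,0,0,0,0],[0,0,0,0,0,0],[0,0,0,0,0,0],[0,0,0,0,0,0]]' 1 20 >/dev/null; python3 -m pendant '[[0,0,0,0,0,0],[0,0,-0.2,0,0,0],[0,0,-0.5,0,0,0],[0,0,-0.8,0,0,0],[0,0,-0.8,0,0,0]]' ; python3 -m pendant '[[0,0,-1,0,0,0],[0,0,-1,0,0,0],[0,0,-1,0,0,0],[0,0,-1,0,0,0],[0,0,-1,0,0,0]]'>/dev/null;python3 -m pendant '[[0,0,-1,0,0,0],[0,0,-0.8,0,0,0],[0,0,0,0,0,0],[0,0,0,0,0,0]]'>/dev/null; python3 - <<'E'
from plant import r, optics
from h import *
st=r.get_state();im,d=optics.snapshot("wrist");cv2.imwrite("pics/w4.png",im);np.savez("pics/w4.npz",d=d,pos=st["tool_pos"],q=st["eef_rot"])
E
python3 go.py .645 -.285 .3 0
```

```text
clock: 11.33
tool_pos: [0.6259, 0.0924, 0.1567]
eef_rot: [0.998, -0.066, -0.0, 0.0]
contact_force: [-0.4, -0.9, 0.2]
opening: 0.997
finger_force: 0.0
t 12.13 pos [0.6257 0.0926 0.3257] yaw -7.5 tilt 0.03 q7 -1.58 open 0.997 F [ 0.5  0.2 -0.3] ff 0.0
 shift before turn [ 2.74 14.87  1.02] | after turn [ 0.77 15.1   1.03] | full turn rotvec [-0.0001 -0.     -0.0418] turn z -0.0418
```

View pics/w4.png

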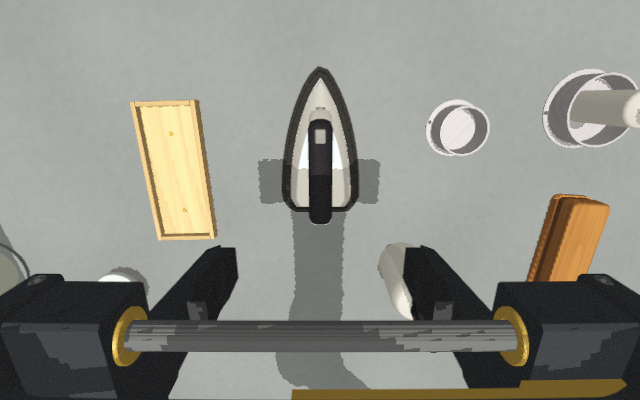

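The iron sits centred inside the lip, from tip (320,68) to heel row 207. Next is the small bottle, so move beside the large cup.

```bash
python3 -m pendant '[[0.06,0.94,0,0,0,0],[0.06,0.94,0,0,0,0],[0.06,0.94,0,0,0,0],[0.06,0.94,0,0,0,0],[0.06,0.94,0,0,0,0]]'>/dev/null;python3 -m pendant '[[0.06,0.94,0,0,0,0],[0.06,0.94,0,0,0,0],[0.06,0.94,0,0,0,0],[0.06,0.94,0,0,0,0],[0.06,0.94,0,0,0,0]]'>/dev/null;python3 -m pendant '[[0.06,0.94,0,0,0,0],[0.06,0.94,0,0,0,0],[0.06,0.94,0,0,0,0],[0.06,0.94,0,0,0,0],[0.06,0.94,0,0,0,0]]'>/dev/null; python3 -m pendant '[[0.06,0.94,0,0,0,0],[0,0,0,0,0,0],[0,0,0,0,0,0],[0,0,0,0,0,0],[0,0,0,0,0,0]]' >/dev/null
python3 - <<'E'
from plant import r, optics
from h import *
st=r.get_state();im,d=optics.snapshot("wrist");cv2.imwrite("pics/w5.png",im);np.savez("pics/w5.npz",d=d,pos=st["tool_pos"],q=st["eef_rot"])
c=cal(optics,"wrist",st);P=cloud(c,d)
m=((im.max(2)<75)&(P[...,2]>.118)&(P[...,2]<.155)).astype(np.uint8);m[300:]=0
k=max(cv2.findContours(m,0,1)[0],key=cv2.contourArea).reshape(-1,2)
print("cap z",np.nanpercentile(P[...,2][m>0],[50,90]));(e,rad)=cv2.minEnclosingCircle(k.astype(np.float32));print("cap px",e,rad,plane(c,[e],.138))
E
python3 go.py .645 -.285 .3 -7.5
```

```text
cap z [0.12579245 0.13621338]
cap px (13.5, 191.5) 49.38127136230469 [[0.62712691 0.06351126 0.138     ]]
t 13.85 pos [ 0.6012 -0.2813  0.3249] yaw -7.4 tilt 0.1 q7 -1.03 open 1.001 F [-0.5 -0.4  0.4] ff 0.0
 shift before turn [ 1.76 -0.08  0.99] | after turn [ 1.76 -0.08  1.  ] | full turn rotvec [-0.0005  0.0002  0.0007] turn z 0.0007
```

View pics/w5.png

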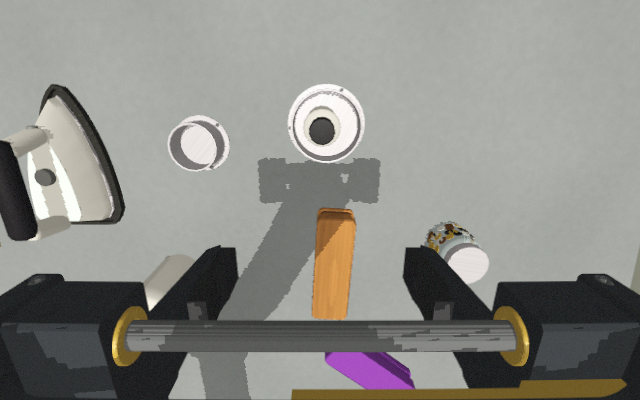

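The cap is at (322,131) and the large cup's outer flange is centred near (327,123). The small cup is near (200,143) and the clapper's top face spans about (315–355, 208–318). My blob filter picked up the iron bar, so I'll restrict it to a box.

```bash
cat > fit.py <<'E'
from plant import r, optics
from h import *
def ld(n):
    z=np.load(f"pics/{n}.npz");return cal(optics,"wrist",dict(tool_pos=z["pos"],eef_rot=z["q"])),z["d"],cv2.imread(f"pics/{n}.png")
def circ(w):
    w=w[np.isfinite(w).all(1)][:,:2]
    for _ in range(4):
        A=np.c_[2*w,np.ones(len(w))];s=np.linalg.lstsq(A,(w**2).sum(1),rcond=None)[0];R_=np.sqrt(s[2]+s[:2]@s[:2])
        e=abs(np.linalg.norm(w-s[:2],axis=1)-R_);w=w[e<max(.003,np.median(e)*2)]
    return s[:2].round(4),round(R_,4),len(w)
E
python3 - <<'E'
from fit import *
c,d,im=ld("w5");P=cloud(c,d)
b=np.zeros((400,640),bool);b[105:155,300:345]=1
m=((im.max(2)<75)&b).astype(np.uint8);k=max(cv2.findContours(m,0,1)[0],key=cv2.contourArea).reshape(-1,2)
e=np.array(cv2.fitEllipse(k)[0]);print("cap px",e,plane(c,[e],.138),"z",np.nanmedian(P[...,2][m>0]), "tri w/ top", tri(c,e,cal(optics,"top"),(414.1,115.5)),circ(plane(c,k,.138)))
g=im.min(2)
for n,(x0,y0,x1,y1) in dict(l=(280,76,372,170),s=(160,108,236,178)).items():
    Q=P[y0:y1,x0:x1].reshape(-1,3);px=np.argwhere(np.ones((y1-y0,x1-x0)))[:,::-1]+[x0,y0]
    rim=Q[(Q[:,2]>.033)&(Q[:,2]<.045)];print(n,"rim depth",circ(rim),np.median(rim[:,2]))
    mk=(cv2.Canny(im[y0:y1,x0:x1],60,150)>0);ex=np.argwhere(mk)[:,::-1]+[x0,y0]
    mm=(g[y0:y1,x0:x1]>205).astype(np.uint8);kk=max(cv2.findContours(cv2.morphologyEx(mm,3,np.ones((5,5))),0,1)[0],key=cv2.contourArea).reshape(-1,2)+[x0,y0]
    print("  outer contour z=.0",circ(plane(c,kk,.002)),"z=.04",circ(plane(c,kk,.04)))
# clapper top face edges
hsv=cv2.cvtColor(im,cv2.COLOR_BGR2HSV);m=cv2.inRange(hsv,(5,100,60),(20,255,255));m[:,:300]=0;m[:,370:]=0;m[318:]=0;m[:200]=0
sel=(m>0)&(P[...,2]>.04)&(P[...,2]<.056);print("clap top z",np.nanmedian(P[...,2][sel]))
k=max(cv2.findContours(sel.astype(np.uint8),0,1)[0],key=cv2.contourArea).reshape(-1,2);print(cv2.minAreaRect((plane(c,k,.048)[:,:2]*1000).astype(np.float32)))
E
```

```text
cap px [321.49981689 130.60346985] [[ 0.64839404 -0.28840418  0.138     ]] z 0.13651230912029289 tri w/ top (array([ 0.64738651, -0.28713434,  0.12446653]), np.float64(0.0024363860674939198)) (array([ 0.6482, -0.2884]), np.float64(0.0128), 72)
l rim depth (array([ 0.6418, -0.2946]), np.float64(0.0471), 552) 0.0383052811949649
  outer contour z=.0 (array([ 0.6417, -0.2943]), np.float64(0.0552), 217) z=.04 (array([ 0.6452, -0.2941]), np.float64(0.0507), 217)
s rim depth (array([ 0.6383, -0.1079]), np.float64(0.0324), 456) 0.03783491578883327
  outer contour z=.0 (array([ 0.636 , -0.1022]), np.float64(0.0443), 121) z=.04 (array([ 0.6401, -0.1176]), np.float64(0.0406), 126)
clap top z 0.046603372986834424
((427.3075256347656, -277.5997619628906), (56.32661056518555, 177.69158935546875), 79.30622863769531)
```

```bash
python3 go.py .6483 -.2884 .113 -7.5
```

```text
t 13.85 pos [ 0.6012 -0.2813  0.3249] yaw -7.4 tilt 0.1 q7 -1.03 open 1.001 F [-0.5 -0.4  0.4] ff 0.0
 shift before turn [1.91 0.05 8.47] | after turn [1.9  0.04 8.48] | full turn rotvec [-0.0005  0.0002  0.0007] turn z 0.0007
```

```bash
python3 -m pendant '[[0.5,0.02,0.5,0,0,0],[0.5,0.02,0.8,0,0,0],[0.5,0.01,0.8,0,0,0],[0.4,0,0.8,0,0,0],[0,0,0.8,0,0,0]]' 1 >/dev/null; python3 -m pendant '[[0,0,0.8,0,0,0],[0,0,0.8,0,0,0],[0,0,0.8,0,0,0],[0,0,0.8,0,0,0],[0,0,0,0,0,0]]' >/dev/null; python3 -m pendant '[[0,0,0.5,0,0,0],[0,0,0.5,0,0,0],[0,0,0.4,0,0,0],[0,0,0.2,0,0,0],[0,0,0,0,0,0]]' >/dev/null; python3 go.py .6483 -.2884 .113 -7.5
```

```text
t 15.1 pos [ 0.647  -0.2902  0.1116] yaw -7.5 tilt 0.13 q7 -0.97 open 0.999 F [ 0.7 -0.5 -0.2] ff 0.0
 shift before turn [ 0.04 -0.08 -0.06] | after turn [ 0.04 -0.08 -0.06] | full turn rotvec [-0.0003  0.0007 -0.0001] turn z -0.0001
```

```bash
python3 -m pendant '[[0.04,-0.06,-0.08,0,0,0],[0,0,0,0,0,0],[0,0,0,0,0,0],[0,0,0,0,0,0],[0,0,0,0,0,0]]' -1 20 >/dev/null; python3 -m pendant '[[0,0,0,0,0,0],[0,0,0,0,0,0],[0,0,0,0,0,0],[0,0,0,0,0,0],[0,0,0,0,0,0]]' ; python3 -m pendant '[[0,0,-0.2,0,0,0],[0,0,-0.5,0,0,0],[0,0,-0.7,0,0,0],[0,0,-0.7,0,0,0],[0,0,-0.7,0,0,0]]';  python3 -m pendant '[[0,0,-0.3,0,0,0],[0,0,0,0,0,0],[0,0,0,0,0,0]]' >/dev/null; python3 go.py .6375 -.1065 .19 -7.5
```

```text
clock: 15.93
tool_pos: [0.6488, -0.2893, 0.1149]
eef_rot: [0.998, -0.066, -0.0, -0.0]
contact_force: [0.6, 0.2, 0.1]
opening: 0.312
finger_force: 20.0
clock: 16.35
tool_pos: [0.6488, -0.2896, 0.1866]
eef_rot: [0.998, -0.066, 0.0, 0.0]
contact_force: [0.6, -0.1, -2.1]
opening: 0.31
finger_force: 20.0
t 16.6 pos [ 0.6488 -0.2893  0.1927] yaw -7.5 tilt 0.03 q7 -1.01 open 0.313 F [ 0.1  0.2 -1.7] ff 20.0
 shift before turn [-1.4  -7.19  0.11] | after turn [-1.4  -7.19  0.11] | full turn rotvec [-0.     -0.0001 -0.0001] turn z -0.0001
```

```bash
python3 -m pendant '[[-0.5,-0.9,-0.2,0,0,0],[-0.5,-0.9,-0.2,0,0,0],[-0.5,-0.9,-0.2,0,0,0],[-0.5,-0.9,-0.2,0,0,0],[-0.5,-0.9,-0.2,0,0,0]]' >/dev/null; python3 -m pendant '[[-0.5,-0.9,-0.2,0,0,0],[-0.5,-0.9,-0.2,0,0,0],[-0.5,-0.9,-0.2,0,0,0],[0,0,0,0,0,0],[0,0,0,0,0,0]]' >/dev/null;  python3 -m pendant '[[0,0,0,0,0,0],[0,0,0,0,0,0]]' >/dev/null
python3 - <<'E'
from fit import *
st=r.get_state();im,d=optics.snapshot("wrist");cv2.imwrite("pics/w6.png",im);np.savez("pics/w6.npz",d=d,pos=st["tool_pos"],q=st["eef_rot"])
c=cal(optics,"wrist",st);P=cloud(c,d)
print([world2px(c,(.638,-.106,z)).round(0) for z in(0,.04)])
Q=P.reshape(-1,3);near=(np.linalg.norm(Q[:,:2]-[.638,-.106],axis=1)<.055)
rim=Q[near&(Q[:,2]>.033)&(Q[:,2]<.045)];print("rim",circ(rim),np.median(rim[:,2]))
fl=(im.min(2)>190)&near.reshape(400,640)&(P[...,2]<.012);k=max(cv2.findContours(cv2.morphologyEx(fl.astype(np.uint8),3,np.ones((5,5))),0,1)[0],key=cv2.contourArea).reshape(-1,2);print("flange",circ(plane(c,k,.003)))
E
python3 go.py .6375 -.1065 .19 -7.5
```

```text
[array([318., 111.]), array([318., 113.])]
rim (array([ 0.6382, -0.1076]), np.float64(0.0321), 642) 0.03826192284225918
flange (array([ 0.6374, -0.1072]), np.float64(0.0391), 374)
t 17.65 pos [ 0.5731 -0.0993  0.232 ] yaw -7.6 tilt 0.06 q7 -1.18 open 0.309 F [-0.9  0.4 -1.1] ff 20.0
 shift before turn [ 2.59 -0.06  1.68] | after turn [ 2.59 -0.05  1.68] | full turn rotvec [ 0.0003  0.0001 -0.0007] turn z -0.0007
```

View pics/w6.png

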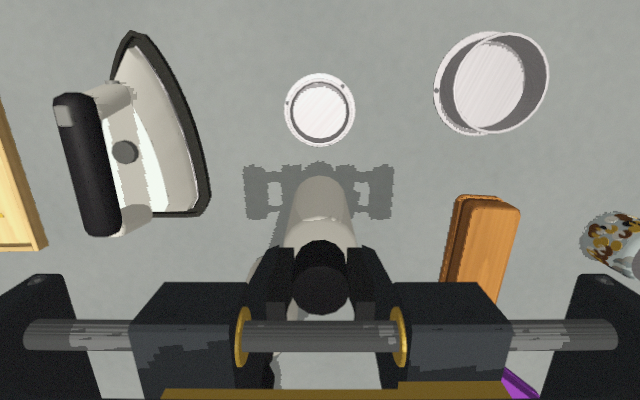

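Small cup is at (0.638, -0.1073), with rim and flange fits agreeing. The bottle hangs upright. Go over it and lower.

```bash
python3 -m pendant '[[0.4,0,0,0,0,0],[0.6,-0.02,0,0,0,0],[0.6,0,0,0,0,0],[0.6,0,0,0,0,0],[0.41,0,0,0,0,0]]' >/dev/null; python3 -m pendant '[[0,0,0.5,0,0,0],[0,0,0.6,0,0,0],[0,0,0.4,0,0,0],[0,0,0,0,0,0],[0,0,0,0,0,0]]' >/dev/null; python3 go.py .638 -.1073 .118 -7.5
```

```text
t 18.48 pos [ 0.6375 -0.1064  0.1943] yaw -7.6 tilt 0.09 q7 -1.2 open 0.308 F [-0.8 -0.9 -1.6] ff 20.0
 shift before turn [0.03 0.03 3.05] | after turn [0.02 0.03 3.05] | full turn rotvec [ 0.0001  0.0005 -0.0004] turn z -0.0004
```

```bash
python3 -m pendant '[[0.02,0.03,0.5,0,0,0],[0,0,0.6,0,0,0],[0,0,0.6,0,0,0],[0,0,0.5,0,0,0],[0,0,0.4,0,0,0]]' >/dev/null; python3 -m pendant '[[0,0,0.2,0,0,0],[0,0,0.15,0,0,0],[0,0,0.05,0,0,0],[0,0,0,0,0,0]]' | sed -n '2p;4p'; python3 -m pendant '[[0,0,0.06,0,0,0],[0,0,0,0,0,0]]'| sed -n '2p;4p'; python3 -m pendant '[[0,0,0.05,0,0,0],[0,0,0,0,0,0]]'| sed -n '2p;4p'; python3 -m pendant '[[0,0,0.04,0,0,0],[0,0,0,0,0,0]]'| sed -n '2p;4p'
```

```text
tool_pos: [0.6386, -0.1069, 0.1201]
contact_force: [-0.3, -0.0, -0.8]
tool_pos: [0.6387, -0.1068, 0.1188]
contact_force: [0.3, -0.7, -1.2]
tool_pos: [0.6384, -0.1067, 0.1173]
contact_force: [-0.6, 0.3, -1.2]
tool_pos: [0.6383, -0.1066, 0.1161]
contact_force: [-1.1, -0.2, -1.1]
```

```bash
for i in 1; do python3 -m pendant '[[0,0,0.04,0,0,0],[0,0,0,0,0,0]]'| sed -n '2p;4p'; done; python3 -m pendant '[[0,0,0.04,0,0,0],[0,0,0,0,0,0]]'| sed -n '2p;4p'; python3 -m pendant '[[0,0,0.03,0,0,0],[0,0,0,0,0,0]]'| sed -n '2p;4p'
```

```text
tool_pos: [0.6383, -0.1066, 0.115]
contact_force: [-0.4, -0.2, -1.7]
tool_pos: [0.6388, -0.1068, 0.1148]
contact_force: [0.0, 0.9, 2.4]
tool_pos: [0.6392, -0.1069, 0.1148]
contact_force: [-1.7, 0.8, 8.1]
```

Touched the floor at 0.1148. Release, lift, and go to view the large bottle.

```bash
python3 -m pendant '[[0,0,-0.03,0,0,0],[0,0,0,0,0,0],[0,0,0,0,0,0],[0,0,0,0,0,0],[0,0,0,0,0,0]]' 1 >/dev/null; python3 -m pendant '[[0,0,0,0,0,0],[0,0,0,0,0,0],[0,0,-0.4,0,0,0],[0,0,-0.8,0,0,0],[0,0,-1,0,0,0]]' >/dev/null; python3 -m pendant '[[0,0,-1,0,0,0],[0,0,-1,0,0,0],[0,0,-1,0,0,0],[0,0,-1,0,0,0],[0,0,-1,0,0,0]]' >/dev/null;python3 -m pendant '[[0,0,-1,0,0,0],[0,0,-1,0,0,0],[0,0,-0.6,0,0,0],[0,0,0,0,0,0]]' >/dev/null; python3 go.py .42 -.01 .36 10
```

```text
t 21.82 pos [ 0.6398 -0.1079  0.3639] yaw -7.5 tilt 0.46 q7 -1.29 open 1.002 F [ 0.  -0.3 -0.1] ff 0.0
 shift before turn [-9.23 -2.73  0.08] | after turn [-7.98 -5.38  0.16] | full turn rotvec [ 0.0007 -0.0025 -0.0974] turn z -0.0974
```

```bash
python3 -m pendant '[[0,0,0,0,0,-0.033],[0,0,0,0,0,-0.033],[0,0,0,0,0,-0.032],[-0.5,-0.34,0,0,0,0],[-0.8,-0.54,0,0,0,0]]' >/dev/null; python3 -m pendant '[[-0.8,-0.54,0,0,0,0],[-0.8,-0.54,0,0,0,0],[-0.8,-0.54,0,0,0,0],[-0.8,-0.54,0,0,0,0],[-0.8,-0.54,0,0,0,0]]' >/dev/null; python3 -m pendant '[[-0.8,-0.54,0,0,0,0],[-0.8,-0.54,0,0,0,0],[-0.8,-0.54,0,0,0,0],[-0.3,-0.2,0,0,0,0],[0,0,0,0,0,0]]' >/dev/null; python3 -m pendant '[[0,0,0,0,0,0],[0,0,0,0,0,0],[0,0,0,0,0,0]]' >/dev/null
python3 - <<'E'
from fit import *
st=r.get_state();im,d=optics.snapshot("wrist");cv2.imwrite("pics/w7.png",im);np.savez("pics/w7.npz",d=d,pos=st["tool_pos"],q=st["eef_rot"])
c=cal(optics,"wrist",st);P=cloud(c,d)
near=np.linalg.norm(P[...,:2]-[.436,-.013],axis=2)<.09
m=((im.max(2)<80)&near&(P[...,2]>.15)&(P[...,2]<.2)).astype(np.uint8);k=max(cv2.findContours(m,0,1)[0],key=cv2.contourArea).reshape(-1,2)
print("head top z",np.nanpercentile(P[...,2][m>0],[50,90]),k.min(0),k.max(0));print(cv2.minAreaRect((plane(c,k,.177)[:,:2]*1000).astype(np.float32)))
h=cv2.moments(k);e=(h["m10"]/h["m00"],h["m01"]/h["m00"]);print("tri",tri(c,e,cal(optics,"top"),(331.2,177.2)))
E
python3 go.py .42 -.01 .36 10
```

```text
head top z [0.17687058 0.17817439] [316 132] [340 192]
((435.2745666503906, -15.338937759399414), (64.33346557617188, 25.382951736450195), 10.117561340332031)
tri (array([ 0.43352133, -0.01380816,  0.16598758]), np.float64(0.0031986561634122627))
t 23.37 pos [ 0.4187 -0.0095  0.3591] yaw 10.1 tilt 0.05 q7 -1.24 open 0.999 F [-0.2  0.8 -0.4] ff 0.0
 shift before turn [ 0.05  0.03 -0.03] | after turn [ 0.05  0.03 -0.03] | full turn rotvec [ 0.0003 -0.0001  0.0004] turn z 0.0004
```

View pics/w7.png

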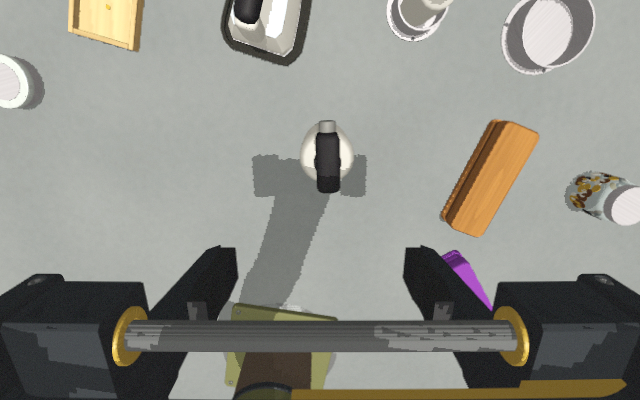

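The large bottle's head is at (328,162) with its grey nozzle at (327,126), so it points along +x. The head measures 64x25 mm at yaw 10.1°, top at 0.178 m. The axis is 6 mm behind the head's centre, at (0.4294, -0.0163).

```bash
python3 go.py .4294 -.0163 .147 10.1; python3 -m pendant '[[0.18,0.17,0.5,0,0,0],[0.18,0.17,0.85,0,0,0],[0,0,0.85,0,0,0],[0,0,0.85,0,0,0],[0,0,0.85,0,0,0]]' 1 >/dev/null;  python3 -m pendant '[[0,0,0.85,0,0,0],[0,0,0.85,0,0,0],[0,0,0.85,0,0,0],[0,0,0.85,0,0,0],[0,0,0.5,0,0,0]]' >/dev/null; python3 -m pendant '[[0,0,0.4,0,0,0],[0,0,0.25,0,0,0],[0,0,0,0,0,0],[0,0,0,0,0,0]]' >/dev/null;  python3 go.py .4294 -.0163 .147 10.1
```

```text
t 23.37 pos [ 0.4187 -0.0095  0.3591] yaw 10.1 tilt 0.05 q7 -1.24 open 0.999 F [-0.2  0.8 -0.4] ff 0.0
 shift before turn [0.37 0.33 8.49] | after turn [0.37 0.34 8.49] | full turn rotvec [ 0.0003 -0.0001 -0.0001] turn z -0.0001
t 24.53 pos [ 0.4285 -0.0161  0.1478] yaw 10.1 tilt 0.0 q7 -0.95 open 0.997 F [-0.7 -0.6  0.6] ff 0.0
 shift before turn [0.03 0.02 0.03] | after turn [0.03 0.02 0.03] | full turn rotvec [ 0.  0. -0.] turn z -0.0
```

```bash
python3 -m pendant '[[0,0,0,0,0,0],[0,0,0,0,0,0],[0,0,0,0,0,0],[0,0,0,0,0,0],[0,0,0,0,0,0]]' -1 35 >/dev/null; python3 -m pendant '[[0,0,0,0,0,0],[0,0,0,0,0,0],[0,0,0,0,0,0],[0,0,0,0,0,0],[0,0,0,0,0,0]]' ; python3 -m pendant '[[0,0,-0.2,0,0,0],[0,0,-0.5,0,0,0],[0,0,-0.7,0,0,0],[0,0,-0.7,0,0,0],[0,0,-0.7,0,0,0]]';  python3 -m pendant '[[0,0,-0.7,0,0,0],[0,0,-0.4,0,0,0],[0,0,0,0,0,0],[0,0,0,0,0,0]]' >/dev/null; python3 go.py .6418 -.2944 .25 10.1; python3 - <<'E'
from fit import *
for n in("w6","w7","w4"):
    c,d,im=ld(n);P=cloud(c,d);Q=P.reshape(-1,3);near=(np.linalg.norm(Q[:,:2]-[.642,-.294],axis=1)<.066)
    rim=Q[near&(Q[:,2]>.033)&(Q[:,2]<.045)];print(n,"rim",circ(rim))
E
```

```text
clock: 25.37
tool_pos: [0.4281, -0.0159, 0.1479]
eef_rot: [0.996, 0.088, 0.0, 0.0]
contact_force: [-0.7, -1.0, -0.3]
opening: 0.293
finger_force: 34.8
clock: 25.78
tool_pos: [0.4271, -0.0157, 0.2185]
eef_rot: [0.996, 0.088, -0.001, -0.0]
contact_force: [0.6, 0.2, -5.2]
opening: 0.294
finger_force: 34.8
t 26.12 pos [ 0.4277 -0.0155  0.2454] yaw 10.2 tilt 0.02 q7 -1.06 open 0.291 F [ 0.3  0.4 -4.3] ff 34.8
 shift before turn [ 6.46 12.49 -0.19] | after turn [ 6.47 12.49 -0.18] | full turn rotvec [-0.0001  0.      0.0003] turn z 0.0003
w6 rim (array([ 0.6417, -0.2934]), np.float64(0.047), 1408)
w7 rim (array([ 0.641, -0.293]), np.float64(0.0472), 746)
w4 rim (array([ 0.6419, -0.2929]), np.float64(0.0473), 698)
```

```bash
python3 -m pendant '[[0.21,0.4,0,0,0,0],[0.43,0.83,0,0,0,0],[0.43,0.83,0,0,0,0],[0.43,0.83,0,0,0,0],[0.43,0.83,0,0,0,0]]' >/dev/null; python3 -m pendant '[[0.43,0.83,0,0,0,0],[0.43,0.83,0,0,0,0],[0.43,0.83,0,0,0,0],[0.43,0.83,0,0,0,0],[0.43,0.83,0,0,0,0]]' >/dev/null; python3 -m pendant '[[0.43,0.83,0,0,0,0],[0.43,0.83,0,0,0,0],[0.43,0.83,0,0,0,0],[0.43,0.83,0,0,0,0],[0.43,0.83,0,0,0,0]]' >/dev/null; python3 -m pendant '[[0.23,0.43,0,0,0,0],[0,0,0.2,0,0,0],[0,0,0.3,0,0,0],[0,0,0,0,0,0],[0,0,0,0,0,0]]' >/dev/null; python3 go.py .6417 -.2934 .158 10.1
python3 - <<'E'
from plant import r, optics
from h import *
im,d=optics.snapshot("scene");x=cv2.resize(im[200:380,130:330],(660,594),interpolation=cv2.INTER_CUBIC);cv2.imwrite("pics/s8.png",x)
E
```

```text
t 27.78 pos [ 0.6406 -0.292   0.231 ] yaw 10.2 tilt 0.28 q7 -0.76 open 0.291 F [ 0.3  0.4 -4.8] ff 34.8
 shift before turn [0.04 0.08 2.92] | after turn [0.03 0.06 2.92] | full turn rotvec [-0.0012  0.001   0.0004] turn z 0.0004
```

View pics/s8.png

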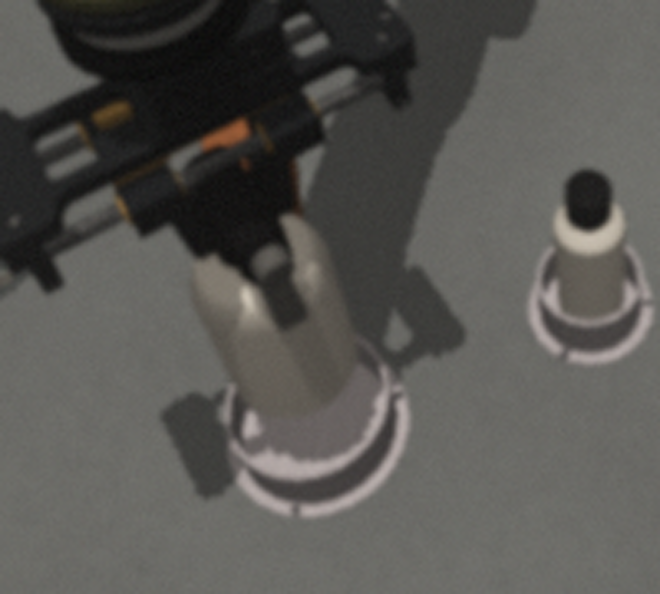

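The small bottle stands upright in its cup, and the large bottle hangs upright over the large cup. Lower it.

```bash
python3 -m pendant '[[0.03,0.06,0.4,0,0,0],[0,0,0.6,0,0,0],[0,0,0.6,0,0,0],[0,0,0.5,0,0,0],[0,0,0.3,0,0,0]]' >/dev/null; python3 -m pendant '[[0,0,0.2,0,0,0],[0,0,0.15,0,0,0],[0,0,0.1,0,0,0],[0,0,0,0,0,0],[0,0,0,0,0,0]]' | sed -n '2p;4p'; python3 -m pendant '[[0,0,0.06,0,0,0],[0,0,0,0,0,0]]'| sed -n '2p;4p'; python3 -m pendant '[[0,0,0.05,0,0,0],[0,0,0,0,0,0]]'| sed -n '2p;4p'
```

```text
tool_pos: [0.6431, -0.2953, 0.1622]
contact_force: [0.2, -0.2, -5.1]
tool_pos: [0.643, -0.2952, 0.1605]
contact_force: [-0.1, 0.6, -4.8]
tool_pos: [0.6428, -0.2951, 0.1589]
contact_force: [-0.8, 1.0, -4.7]
```

```bash
python3 -m pendant '[[-0.05,-0.05,0.06,0,0,0],[0,0,0.06,0,0,0],[0,0,0,0,0,0]]'| sed -n '2p;4p'; python3 -m pendant '[[0,0,0.06,0,0,0],[0,0,0,0,0,0]]'| sed -n '2p;4p'; python3 -m pendant '[[0,0,0.05,0,0,0],[0,0,0,0,0,0]]'| sed -n '2p;4p'; python3 -m pendant '[[0,0,0.04,0,0,0],[0,0,0,0,0,0]]'| sed -n '2p;4p'
```

```text
tool_pos: [0.641, -0.2938, 0.1555]
contact_force: [0.0, 0.0, -5.2]
tool_pos: [0.6413, -0.294, 0.1541]
contact_force: [-0.2, 0.7, -4.7]
tool_pos: [0.6413, -0.294, 0.153]
contact_force: [0.3, -0.2, -4.6]
tool_pos: [0.6415, -0.2942, 0.1522]
contact_force: [-0.1, 0.7, -4.9]
```

```bash
python3 -m pendant '[[0,0,0.04,0,0,0],[0,0,0,0,0,0]]'| sed -n '2p;4p'; python3 -m pendant '[[0,0,0.03,0,0,0],[0,0,0,0,0,0]]'| sed -n '2p;4p'
```

```text
tool_pos: [0.6416, -0.2944, 0.1521]
contact_force: [-0.8, 0.8, 0.5]
tool_pos: [0.6418, -0.2945, 0.152]
contact_force: [-2.1, 0.8, 5.0]
```

Contact at 0.152, as expected. Release and rise, and meanwhile measure the clapper and tray from the stored views.

```bash
python3 -m pendant '[[0,0,-0.03,0,0,0],[0,0,0,0,0,0],[0,0,0,0,0,0],[0,0,0,0,0,0],[0,0,0,0,0,0]]' 1 >/dev/null; python3 -m pendant '[[0,0,0,0,0,0],[0,0,0,0,0,0],[0,0,-0.4,0,0,0],[0,0,-0.8,0,0,0],[0,0,-1,0,0,0]]' >/dev/null; python3 -m pendant '[[0,0,-1,0,0,0],[0,0,-1,0,0,0],[0,0,-1,0,0,0],[0,0,-1,0,0,0],[0,0,-1,0,0,0]]' >/dev/null
python3 - <<'E'
from fit import *
for n in("w7","w6","w2"):
    c,d,im=ld(n);P=cloud(c,d);hsv=cv2.cvtColor(im,cv2.COLOR_BGR2HSV)
    sel=(cv2.inRange(hsv,(5,90,60),(20,255,255))>0)&(abs(P[...,0]-.425)<.13)&(abs(P[...,1]+.275)<.08)&(P[...,2]>.042)&(P[...,2]<.055)
    k=max(cv2.findContours(cv2.morphologyEx(sel.astype(np.uint8),2,np.ones((3,3))),0,1)[0],key=cv2.contourArea).reshape(-1,2);print(n,np.nanmedian(P[...,2][sel]),cv2.minAreaRect((plane(c,k,.048)[:,:2]*1000).astype(np.float32)))
for n in("w4","w2"):
    c,d,im=ld(n);P=cloud(c,d);hsv=cv2.cvtColor(im,cv2.COLOR_BGR2HSV)
    sel=(cv2.inRange(hsv,(12,50,100),(32,255,255))>0)&(abs(P[...,0]-.627)<.14)&(abs(P[...,1]-.317)<.08)
    k=max(cv2.findContours(cv2.morphologyEx(sel.astype(np.uint8),3,np.ones((5,5))),0,1)[0],key=cv2.contourArea).reshape(-1,2);print("tray",n,cv2.minAreaRect((plane(c,k,.014)[:,:2]*1000).astype(np.float32)))
    fl=P[(sel)&(P[...,2]<.012)];print("  floor z",np.median(fl[:,2]),"hi z",np.nanpercentile(P[...,2][sel],97))
c,d,im=ld("w4");print("tray px",plane(c,[(131,101),(197,99),(216,239),(158,240)],.017)[:,:2].round(4).tolist(),plane(c,[(131,101),(197,99),(216,239),(158,240)],.017)[:,:2].mean(0))
E
python3 go.py .4255 -.2765 .3 -11
```

```text
w7 0.04659461711887325 ((423.5785827636719, -273.72613525390625), (60.552215576171875, 177.3039093017578), 79.43560028076172)
w6 0.04664997307078919 ((451.6720275878906, -279.5093078613281), (59.35548782348633, 125.60147094726562), 79.0396957397461)
w2 0.0466781159852335 ((424.698974609375, -273.54150390625), (61.499290466308594, 177.83877563476562), 78.70946502685547)
tray w4 ((624.9677734375, 311.10418701171875), (98.45941925048828, 214.99488830566406), 83.9257583618164)
  floor z 0.003596877458921288 hi z 0.016288242078218218
tray w2 ((625.3045654296875, 311.0435791015625), (98.44380950927734, 214.26681518554688), 83.90823364257812)
  floor z 0.0036025292576686296 hi z 0.016382603060535298
tray px [[0.7367, 0.3437], [0.7267, 0.2513], [0.5146, 0.2752], [0.5249, 0.3686]] [0.62572049 0.30969517]
t 31.33 pos [ 0.6412 -0.2942  0.3335] yaw 10.1 tilt 0.05 q7 -0.8 open 1.0 F [ 0.9 -0.1 -0.5] ff 0.0
 shift before turn [-8.37 -2.21  1.33] | after turn [-8.6   0.95  1.34] | full turn rotvec [ 1.000e-04 -2.000e-04  1.173e-01] turn z 0.1173
```

```bash
python3 -m pendant '[[0,0,0,0,0,0.039],[0,0,0,0,0,0.039],[0,0,0,0,0,0.039],[-0.6,0.08,0,0,0,0],[-0.9,0.1,0,0,0,0]]' >/dev/null; python3 -m pendant '[[-0.9,0.1,0,0,0,0],[-0.9,0.1,0,0,0,0],[-0.9,0.1,0,0,0,0],[-0.9,0.1,0,0,0,0],[-0.9,0.1,0,0,0,0]]' >/dev/null; python3 -m pendant '[[-0.9,0.1,0.2,0,0,0],[-0.9,0.1,0.4,0,0,0],[-0.8,0.05,0.7,0,0,0],[0,0,0,0,0,0],[0,0,0,0,0,0]]' >/dev/null; python3 -m pendant '[[0,0,0,0,0,0]]'>/dev/null; python3 - <<'E'
from fit import *
st=r.get_state();im,d=optics.snapshot("wrist");cv2.imwrite("pics/w9.png",im);np.savez("pics/w9.npz",d=d,pos=st["tool_pos"],q=st["eef_rot"])
c=cal(optics,"wrist",st);P=cloud(c,d);hsv=cv2.cvtColor(im,cv2.COLOR_BGR2HSV)
sel=(cv2.inRange(hsv,(5,90,60),(20,255,255))>0)&(abs(P[...,0]-.425)<.13)&(abs(P[...,1]+.275)<.08)&(P[...,2]>.042)&(P[...,2]<.055)
k=max(cv2.findContours(cv2.morphologyEx(sel.astype(np.uint8),2,np.ones((3,3))),0,1)[0],key=cv2.contourArea).reshape(-1,2);print(k.min(0),k.max(0),np.nanmedian(P[...,2][sel]),cv2.minAreaRect((plane(c,k,.048)[:,:2]*1000).astype(np.float32)))
E
python3 go.py .425 -.2755 .021 -11
```

```text
[298  94] [344 229] 0.04660971090966082 ((423.74072265625, -277.281982421875), (56.67530822753906, 176.2031707763672), 79.32698822021484)
t 32.72 pos [ 0.4277 -0.2767  0.2997] yaw -10.9 tilt 0.17 q7 -0.91 open 1.0 F [ 0.3 -0.3  0.3] ff 0.0
 shift before turn [-0.14 -0.04 11.15] | after turn [-0.11 -0.03 11.15] | full turn rotvec [ 0.0003 -0.0009  0.0007] turn z 0.0007
```

Clapper centre is (0.424, -0.277), yaw -10.7°, top at 0.047 m, and it lies directly below. Descend and grip it on the flats.

```bash
python3 -m pendant '[[-0.14,0,0.5,0,0,0],[0,0,0.9,0,0,0],[0,0,0.9,0,0,0],[0,0,0.9,0,0,0],[0,0,0.9,0,0,0]]' 1 >/dev/null;  python3 -m pendant '[[0,0,0.9,0,0,0],[0,0,0.9,0,0,0],[0,0,0.9,0,0,0],[0,0,0.9,0,0,0],[0,0,0.9,0,0,0]]' >/dev/null; python3 -m pendant '[[0,0,0.6,0,0,0],[0,0,0.6,0,0,0],[0,0,0.5,0,0,0],[0,0,0,0,0,0],[0,0,0,0,0,0]]' >/dev/null;  python3 go.py .424 -.2768 .0215 -10.8
```

```text
t 33.97 pos [ 0.4236 -0.2758  0.0409] yaw -10.9 tilt 0.05 q7 -0.67 open 1.0 F [ 0.1 -0.7 -0.1] ff 0.0
 shift before turn [0.02 0.04 0.77] | after turn [0.02 0.04 0.77] | full turn rotvec [-0.0001 -0.0003 -0.0006] turn z -0.0006
```

```bash
python3 -m pendant '[[0.02,0.04,0.3,0,0,0],[0,0,0.3,0,0,0],[0,0,0.17,0,0,0],[0,0,0,0,0,0],[0,0,0,0,0,0]]' >/dev/null; python3 go.py .424 -.2768 .0215 -10.8; python3 -m pendant '[[0,0,0,0,0,0],[0,0,0,0,0,0],[0,0,0,0,0,0],[0,0,0,0,0,0],[0,0,0,0,0,0]]' -1 50 >/dev/null; python3 -m pendant '[[0,0,0,0,0,0],[0,0,0,0,0,0],[0,0,0,0,0,0]]'; python3 -m pendant '[[0,0,-0.1,0,0,0],[0,0,-0.3,0,0,0],[0,0,-0.5,0,0,0],[0,0,-0.7,0,0,0],[0,0,-0.7,0,0,0]]'; python3 -m pendant '[[0,0,-0.8,0,0,0],[0,0,-0.8,0,0,0],[0,0,-0.8,0,0,0],[0,0,-0.8,0,0,0],[0,0,-0.8,0,0,0]]' > /dev/null; python3 go.py .55 .327 .25 -6.1
```

```text
t 34.38 pos [ 0.4226 -0.2765  0.0218] yaw -10.9 tilt 0.02 q7 -0.66 open 1.001 F [0.7 0.4 0.6] ff 0.0
 shift before turn [0.06 0.   0.01] | after turn [0.06 0.   0.01] | full turn rotvec [-0.0001  0.0001 -0.0008] turn z -0.0008
clock: 35.05
tool_pos: [0.4228, -0.2767, 0.0221]
eef_rot: [0.995, -0.095, 0.0, 0.0]
contact_force: [0.5, -0.9, 2.1]
opening: 0.65
finger_force: 50.0
clock: 35.47
tool_pos: [0.4221, -0.276, 0.0799]
eef_rot: [0.995, -0.095, -0.001, -0.001]
contact_force: [0.5, 0.6, -4.2]
opening: 0.651
finger_force: 50.0
t 35.88 pos [ 0.422  -0.2758  0.1805] yaw -10.9 tilt 0.09 q7 -0.78 open 0.652 F [ 0.1  0.4 -4. ] ff 50.0
 shift before turn [  0.45 -24.65  -2.76] | after turn [  2.53 -24.52  -2.78] | full turn rotvec [-0.0003  0.0004 -0.0269] turn z -0.0269
```

Clapper held: about 4.1 N, TCP 22 mm above its underside. Carry it over to just short of the tray.

```bash
python3 -m pendant '[[0.05,-0.4,-0.55,0,0,-0.027],[0.09,-0.8,-0.55,0,0,0],[0.09,-0.9,-0.55,0,0,0],[0.09,-0.9,-0.55,0,0,0],[0.09,-0.9,-0.55,0,0,0]]' >/dev/null; python3 -m pendant '[[0.09,-0.9,0,0,0,0],[0.09,-0.9,0,0,0,0],[0.09,-0.9,0,0,0,0],[0.09,-0.9,0,0,0,0],[0.09,-0.9,0,0,0,0]]' >/dev/null; python3 -m pendant '[[0.09,-0.9,0,0,0,0],[0.09,-0.9,0,0,0,0],[0.09,-0.9,0,0,0,0],[0.09,-0.9,0,0,0,0],[0.09,-0.9,0,0,0,0]]' >/dev/null; python3 -m pendant '[[0.09,-0.9,0,0,0,0],[0.09,-0.9,0,0,0,0],[0.09,-0.9,0,0,0,0],[0.09,-0.9,0,0,0,0],[0.09,-0.9,0,0,0,0]]' >/dev/null; python3 -m pendant '[[0.09,-0.9,0,0,0,0],[0.09,-0.9,0,0,0,0],[0.09,-0.9,0,0,0,0],[0.09,-0.9,0,0,0,0],[0.09,-0.9,0,0,0,0]]' >/dev/null; python3 -m pendant '[[0.09,-0.9,0,0,0,0],[0.09,-0.9,0,0,0,0],[0.06,-0.6,0,0,0,0],[0,0,0,0,0,0],[0,0,0,0,0,0]]' >/dev/null; python3 -m pendant '[[0,0,0,0,0,0],[0,0,0,0,0,0],[0,0,0,0,0,0]]' >/dev/null
python3 - <<'E'
from fit import *
st=r.get_state();im,d=optics.snapshot("wrist");cv2.imwrite("pics/w10.png",im);np.savez("pics/w10.npz",d=d,pos=st["tool_pos"],q=st["eef_rot"])
E
python3 go.py .626 .315 .25 -6.1
```

```text
t 38.68 pos [0.5487 0.3196 0.2484] yaw -6.2 tilt 0.02 q7 -1.84 open 0.652 F [ 0.7  0.2 -4.1] ff 50.0
 shift before turn [ 3.09 -0.15 -0.06] | after turn [ 3.09 -0.15 -0.06] | full turn rotvec [ 0.0001  0.0001 -0.0004] turn z -0.0004
```

View pics/w10.png

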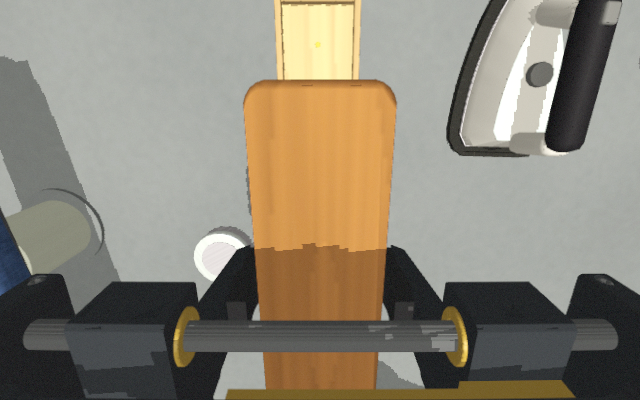

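The tray's far end is at (275–361, rows 0–80) ahead of the clapper. The clapper front edge is at row 81, columns 244–396.

```bash
python3 - <<'E'
from fit import *
c,d,im=ld("w10");z=np.load("pics/w10.npz");tp=z["pos"];M=R.from_quat(z["q"]).as_matrix();P=cloud(c,d)
hsv=cv2.cvtColor(im,cv2.COLOR_BGR2HSV);m=cv2.inRange(hsv,(10,40,100),(35,255,255))
mid=[]
for v in range(10,76,8):
    x=np.where(m[v,250:390])[0]+250;a,b=plane(c,[(x.min(),v),(x.max(),v)],.017);mid.append(np.r_[(a+b)[:2]/2,np.linalg.norm(a-b)*1000])
mid=np.array(mid);f=np.polyfit(mid[:,0],mid[:,1],1);print(mid.round(4).tolist(),"yaw",np.degrees(np.arctan(f[0])),"y at .626",np.polyval(f,.626))
print("far inner wall edge",plane(c,[(281,3),(354,3)],.017).round(4).tolist())
zt=tp[2]-.022+.048;q=plane(c,[(262,81),(378,81),(245,120),(395,120),(252,230),(390,230)],zt);print("clapper in tool",((q-tp)@M).round(4).tolist())
E
```

```text
[[0.7163, 0.3043, 90.6363], [0.7088, 0.3052, 91.2567], [0.7012, 0.3055, 90.8186], [0.6935, 0.3063, 91.4527], [0.6857, 0.3072, 89.9295], [0.6778, 0.3081, 90.57], [0.6699, 0.3089, 91.2216], [0.6617, 0.3098, 91.8846], [0.6535, 0.3107, 90.3277]] yaw -5.852351320787642 y at .626 0.31343385828525094
far inner wall edge [[0.7268, 0.3411, 0.017], [0.7186, 0.2651, 0.017]]
clapper in tool [[0.0888, -0.0207, -0.026], [0.0888, 0.0204, -0.026], [0.0753, -0.0277, -0.026], [0.0754, 0.0274, -0.026], [0.0312, -0.0282, -0.026], [0.0312, 0.0288, -0.026]]
```

```bash
python3 go.py .625 .3135 .045 -6; python3 -m pendant '[[0.4,0,0.2,0,0,-0.001],[0.6,-0.02,0.5,0,0,0],[0.7,-0.03,0.8,0,0,0],[0.7,-0.03,0.8,0,0,0],[0.65,-0.02,0.8,0,0,0]]' >/dev/null; python3 -m pendant '[[0,0,0.8,0,0,0],[0,0,0.8,0,0,0],[0,0,0.8,0,0,0],[0,0,0.8,0,0,0],[0,0,0.5,0,0,0]]' >/dev/null; python3 -m pendant '[[0,0,0.3,0,0,0],[0,0,0,0,0,0],[0,0,0,0,0,0],[0,0,0,0,0,0]]' >/dev/null;  python3 go.py .6245 .3135 .027 -6
```

```text
t 38.68 pos [0.5487 0.3196 0.2484] yaw -6.2 tilt 0.02 q7 -1.84 open 0.652 F [ 0.7  0.2 -4.1] ff 50.0
 shift before turn [ 3.06 -0.09  8.14] | after turn [ 3.06 -0.08  8.14] | full turn rotvec [ 0.0001  0.0001 -0.001 ] turn z -0.001
t 39.85 pos [0.626  0.3156 0.0721] yaw -5.9 tilt 0.15 q7 -1.74 open 0.653 F [-0.1  0.1 -3.5] ff 50.0
 shift before turn [-0.06  0.09  1.8 ] | after turn [-0.05  0.09  1.8 ] | full turn rotvec [-0.0003 -0.0008  0.0006] turn z 0.0006
```

```bash
python3 -m pendant '[[-0.05,0.09,0.3,0,0,0],[0,0,0.4,0,0,0],[0,0,0.4,0,0,0],[0,0,0.25,0,0,0],[0,0,0.1,0,0,0]]' >/dev/null; python3 -m pendant '[[0,0,0.06,0,0,0],[0,0,0,0,0,0],[0,0,0,0,0,0]]' | sed -n '2p;4p'; python3 -m pendant '[[0,0,0.06,0,0,0],[0,0,0,0,0,0]]'| sed -n '2p;4p'; python3 -m pendant '[[0,0,0.05,0,0,0],[0,0,0,0,0,0]]'| sed -n '2p;4p'; python3 -m pendant '[[0,0,0.04,0,0,0],[0,0,0,0,0,0]]'| sed -n '2p;4p'; python3 go.py .6245 .3135 .027 -6
```

```text
tool_pos: [0.6237, 0.3134, 0.0332]
contact_force: [0.3, 0.5, -3.5]
tool_pos: [0.6235, 0.3134, 0.0317]
contact_force: [0.8, 0.2, -4.1]
tool_pos: [0.6233, 0.3134, 0.0302]
contact_force: [0.4, -0.5, -5.0]
tool_pos: [0.6233, 0.3133, 0.0291]
contact_force: [-0.6, 0.2, -2.5]
t 41.02 pos [0.6233 0.3133 0.0291] yaw -5.9 tilt 0.01 q7 -1.71 open 0.65 F [-0.6  0.2 -2.5] ff 50.0
 shift before turn [ 0.05 -0.01  0.09] | after turn [ 0.05 -0.01  0.09] | full turn rotvec [-0.      0.      0.0006] turn z 0.0006
```

```bash
python3 -m pendant '[[0,0,0.04,0,0,0],[0,0,0,0,0,0]]'| sed -n '2p;4p'; python3 -m pendant '[[0,0,0.04,0,0,0],[0,0,0,0,0,0]]'| sed -n '2p;4p'
```

```text
tool_pos: [0.6233, 0.3133, 0.0281]
contact_force: [-0.1, -0.2, -4.5]
tool_pos: [0.6234, 0.3134, 0.0272]
contact_force: [0.1, 0.1, -3.0]
```

```bash
python3 -m pendant '[[0,0,0.03,0,0,0],[0,0,0,0,0,0]]'| sed -n '2p;4p'; python3 -m pendant '[[0,0,0.03,0,0,0],[0,0,0,0,0,0]]'| sed -n '2p;4p'
```

```text
tool_pos: [0.6234, 0.3133, 0.0271]
contact_force: [-2.1, 0.6, 3.1]
tool_pos: [0.6234, 0.3134, 0.0272]
contact_force: [-4.0, -1.4, 7.0]
```

Contact at 0.0271, on the floor. Release, rise, and check everything.

```bash
python3 -m pendant '[[0,0,-0.03,0,0,0],[0,0,0,0,0,0],[0,0,0,0,0,0],[0,0,0,0,0,0],[0,0,0,0,0,0]]' 1 >/dev/null; python3 -m pendant '[[0,0,0,0,0,0],[0,0,-0.3,0,0,0],[0,0,-0.6,0,0,0],[0,0,-1,0,0,0],[0,0,-1,0,0,0]]' >/dev/null; python3 -m pendant '[[0,0,-1,0,0,0],[0,0,-1,0,0,0],[0,0,-1,0,0,0],[0,0,-1,0,0,0],[0,0,-1,0,0,0]]' >/dev/null; python3 -m pendant '[[-1,0,-1,0,0,0],[-1,0,-1,0,0,0],[-1,0,-1,0,0,0],[-1,0,0,0,0,0],[-1,0,0,0,0,0]]' >/dev/null; python3 -m pendant '[[0,0,0,0,0,0],[0,0,0,0,0,0],[0,0,0,0,0,0]]'
python3 - <<'E'
from plant import r, optics
from h import *
im,d=optics.snapshot("scene");cv2.imwrite("pics/s11.png",im[130:370,60:540])
st=r.get_state();im,d=optics.snapshot("wrist");cv2.imwrite("pics/w11.png",im)
o=np.zeros((600,800,3),np.uint8);s=cv2.imread("pics/s11.png");o[:360,:720]=cv2.resize(s,(720,360),interpolation=cv2.INTER_CUBIC);o[360:,:384]=cv2.resize(im,(384,240),interpolation=cv2.INTER_AREA)
t,d=optics.snapshot("top");o[360:,384:784]=cv2.resize(t[90:225,190:415],(400,240));cv2.imwrite("pics/f11.png",o)
E
```

```text
clock: 43.6
tool_pos: [0.4999, 0.3259, 0.3001]
eef_rot: [0.999, -0.052, 0.001, -0.0]
contact_force: [0.0, -0.1, -0.9]
opening: 1.002
finger_force: 0.0
```

View pics/f11.png

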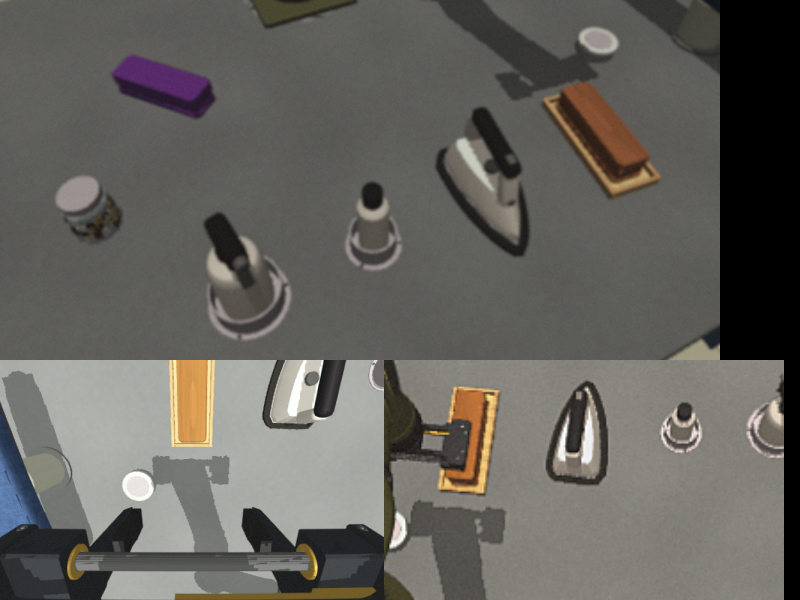

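The composite shows the iron in its rest and the clapper flat in the tray. Both bottles are upright in their cups, and the jar, tin and purple block are untouched. Handing in.

```bash
python3 -c "
from plant import r
print(r.finish_job())"
```

```text
the job is handed in; nothing more can be done
None
```

The job is handed in at about 44 s of the 120 s allowed: the last pictures show the iron, clapper and both bottles home in their own holders and the jar and tin unmoved, but the hand-in returned no verdict.

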